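# Release the ratchet lift and stow its couplings

## Task

The tray of the ratchet lift stands raised with two or three fluted couplings in it: take up the square steel bar and with its end, not with your fingers, flick the pawl's tail up from below until the pawl tumbles over and stays free, then push the tray down gently by its round pad until it is fully down, and only then take couplings out. Look under the lids of the three tubs, one at a time with each lid back on before the next comes off, to find the tub that already holds a coupling of the same kind, and put all the tray's couplings in it. Finish with a lid properly on every tub (its own), the bar lying flat on the bench off the lift, and the pliers and the spanner left alone.

Things in the scene. Friction and masses are not known exactly. Their poses are not given: they have to be found in the camera images.
- pawl (a joint): tumbler pawl of the ratchet lift, rad: 0 = tail level, hooked under a tooth of the tray's rack (tray cannot go down); grows as the tail is raised; past about 0.55 it is over its dead point, falls on by itself to its stop at 0.95 and stays there, free; let go earlier it falls back to 0. Lifting it takes 0.3 to 2 N at mid-tail
- carriage (a joint): the tray's way down along the lift's back plate, m: 0 = raised (start, pawl hooked), 0.06 = fully down on its stop. It slides stiffly and hardly sinks by itself: with the pawl free, 3 to 10 N of downward push move it.
- lift: ratchet lift, fixed to the bench: grey base plate 215 x 180 x 10 mm, back plate 130 wide, 185 high along its far edge. Origin on the base's underside, 120 mm behind its front edge; +x to the back plate, +y to the lift's left. Tray 130 (x) x 150 (y) mm, centred at x = -55 mm, rim 10 mm above its floor; tray floor 78 mm above the bench raised, 18 mm down
- pawl_pivot (a point): the pawl's level pivot in line with the tail, 140 mm above the bench, at the lift's back, right half. Dark steel pawl: a round tail, 8 mm thick with a 14 mm ball end, sticks out level to the lift's right (-y); a hook hangs 36 mm below the pivot, a round weight stands on top
- pawl_tail_end (a point): extreme end of the pawl's tail, on the tail's middle line, 85 mm from the pivot; moves with the pawl
- press_pad (a point): middle of the top face of the round black pad, 36 mm across, on the tray's left side, for pushing the tray down; moves with the tray (88 mm above the bench raised, 28 mm down)
- bar_mid (a point): centre of the loose square steel bar, 16 x 260 x 16 mm, 0.42 kg; long axis = its y; lies flat on the bench
- coupling_1_mid (a point): centre of a loose fluted round hose coupling, 28 mm across, 19 mm high, standing in the tray (axis z); may be absent
- coupling_2_mid (a point): centre of a loose fluted round hose coupling, 28 mm across, 19 mm high, standing in the tray (axis z); may be absent
- coupling_3_mid (a point): centre of a loose fluted round hose coupling, 28 mm across, 19 mm high, standing in the tray (axis z); may be absent
- sample_mid (a point): centre of the coupling, same kind and size, that already lies in one of the tubs (near one end of its floor); the other two tubs hold a bolt and a nut there
- tub_a_mouth (a point): centre of the rim plane of one of three identical grey-painted tubs fixed on a 3 mm rubber mat: 152 (x) x 102 (y) x 42 mm outside, walls and floor 3 mm thick; rim 45 mm and inner floor 6 mm above the bench; axes along its sides
- lid_a_handle (a point): handle of the loose lid of tub a (0.12 kg): plate 156 (x) x 106 (y) x 3 mm that rests on the rim, plug 138 x 88 x 6 mm under it (4 mm play each side), black bar handle 50 (x) x 12 (y) mm on top, rising 36 mm. This point is 25 mm over the plate's top, 34 mm over the plug's underside, 28 mm over tub_a_mouth when seated
- tub_b_mouth (a point): centre of the rim plane of one of three identical grey-painted tubs fixed on a 3 mm rubber mat: 152 (x) x 102 (y) x 42 mm outside, walls and floor 3 mm thick; rim 45 mm and inner floor 6 mm above the bench; axes along its sides
- lid_b_handle (a point): handle of the loose lid of tub b (0.12 kg): plate 156 (x) x 106 (y) x 3 mm that rests on the rim, plug 138 x 88 x 6 mm under it (4 mm play each side), black bar handle 50 (x) x 12 (y) mm on top, rising 36 mm. This point is 25 mm over the plate's top, 34 mm over the plug's underside, 28 mm over tub_b_mouth when seated
- tub_c_mouth (a point): centre of the rim plane of one of three identical grey-painted tubs fixed on a 3 mm rubber mat: 152 (x) x 102 (y) x 42 mm outside, walls and floor 3 mm thick; rim 45 mm and inner floor 6 mm above the bench; axes along its sides
- lid_c_handle (a point): handle of the loose lid of tub c (0.12 kg): plate 156 (x) x 106 (y) x 3 mm that rests on the rim, plug 138 x 88 x 6 mm under it (4 mm play each side), black bar handle 50 (x) x 12 (y) mm on top, rising 36 mm. This point is 25 mm over the plate's top, 34 mm over the plug's underside, 28 mm over tub_c_mouth when seated
- pliers: bystander: red-handled pliers, 66 x 187 mm, loose on the bench, origin at its underside; to be left alone
- spanner: bystander: spanner, 25 x 165 mm, loose on the bench, origin at its underside; to be left alone
Things that resemble listed ones, but are neither listed nor needed, are in the scene too. Leave any pink look-alike of the part that bears coupling_3_mid alone.

How it is judged:
On the way, in this order (a step that is already met when the one before it is completed fails the run):
1. the bar lifts the pawl while the tray is up (contact force between bar and pawl above 0.02 N and value of joint pawl above 0.15 rad and value of joint carriage below 0.02 m).
2. the pawl has tumbled over and is free (value of joint pawl above 0.8 rad), for 0.2 s.
3. the tray is fully down (value of joint carriage above 0.055 m), for 0.2 s.
At the end, for the whole second after the job is handed in: Pawl over (beyond 0.8 rad), tray down (carriage above 0.055 m), all couplings present inside the same tub as the coupling that was there, every tub covered by its own lid seated flat (within 12 mm, 4 degrees, plate on the rim), the bar lying flat on the bench itself (centre below 14 mm) (value of joint pawl above 0.8 rad and value of joint carriage above 0.055 m and ((x of coupling_1_mid in the frame of tub_a_mouth between -0.075 and 0.075 m and y of coupling_1_mid in the frame of tub_a_mouth between -0.05 and 0.05 m and z of coupling_1_mid in the frame of tub_a_mouth between -0.045 and 0 m and x of coupling_2_mid in the frame of tub_a_mouth between -0.075 and 0.075 m and y of coupling_2_mid in the frame of tub_a_mouth between -0.05 and 0.05 m and z of coupling_2_mid in the frame of tub_a_mouth between -0.045 and 0 m and x of coupling_3_mid in the frame of tub_a_mouth between -0.075 and 0.075 m and y of coupling_3_mid in the frame of tub_a_mouth between -0.05 and 0.05 m and z of coupling_3_mid in the frame of tub_a_mouth between -0.045 and 0 m and x of sample_mid in the frame of tub_a_mouth between -0.075 and 0.075 m and y of sample_mid in the frame of tub_a_mouth between -0.05 and 0.05 m and z of sample_mid in the frame of tub_a_mouth between -0.045 and 0 m) or (x of coupling_1_mid in the frame of tub_b_mouth between -0.075 and 0.075 m and y of coupling_1_mid in the frame of tub_b_mouth between -0.05 and 0.05 m and z of coupling_1_mid in the frame of tub_b_mouth between -0.045 and 0 m and x of coupling_2_mid in the frame of tub_b_mouth between -0.075 and 0.075 m and y of coupling_2_mid in the frame of tub_b_mouth between -0.05 and 0.05 m and z of coupling_2_mid in the frame of tub_b_mouth between -0.045 and 0 m and x of coupling_3_mid in the frame of tub_b_mouth between -0.075 and 0.075 m and y of coupling_3_mid in the frame of tub_b_mouth between -0.05 and 0.05 m and z of coupling_3_mid in the frame of tub_b_mouth between -0.045 and 0 m and x of sample_mid in the frame of tub_b_mouth between -0.075 and 0.075 m and y of sample_mid in the frame of tub_b_mouth between -0.05 and 0.05 m and z of sample_mid in the frame of tub_b_mouth between -0.045 and 0 m) or (x of coupling_1_mid in the frame of tub_c_mouth between -0.075 and 0.075 m and y of coupling_1_mid in the frame of tub_c_mouth between -0.05 and 0.05 m and z of coupling_1_mid in the frame of tub_c_mouth between -0.045 and 0 m and x of coupling_2_mid in the frame of tub_c_mouth between -0.075 and 0.075 m and y of coupling_2_mid in the frame of tub_c_mouth between -0.05 and 0.05 m and z of coupling_2_mid in the frame of tub_c_mouth between -0.045 and 0 m and x of coupling_3_mid in the frame of tub_c_mouth between -0.075 and 0.075 m and y of coupling_3_mid in the frame of tub_c_mouth between -0.05 and 0.05 m and z of coupling_3_mid in the frame of tub_c_mouth between -0.045 and 0 m and x of sample_mid in the frame of tub_c_mouth between -0.075 and 0.075 m and y of sample_mid in the frame of tub_c_mouth between -0.05 and 0.05 m and z of sample_mid in the frame of tub_c_mouth between -0.045 and 0 m)) and horizontal distance between lid_a_handle and tub_a_mouth below 0.012 m and angle between each of lid_a_handle, lid_b_handle, lid_c_handle's own z axis and vertical below 0.07 rad and z of lid_a_handle in the frame of tub_a_mouth between 0.024 and 0.033 m and horizontal distance between lid_b_handle and tub_b_mouth below 0.012 m and z of lid_b_handle in the frame of tub_b_mouth between 0.024 and 0.033 m and horizontal distance between lid_c_handle and tub_c_mouth below 0.012 m and z of lid_c_handle in the frame of tub_c_mouth between 0.024 and 0.033 m and height (world z) of bar_mid between 0 and 0.014 m); the robot touches nothing.
It fails at once if the fingers or arm touch the pawl (contact force between pawl and the fingers above 0.5 N or contact force between pawl and the arm above 0.5 N).
It fails at once if a coupling is taken off the tray before the tray is down (value of joint carriage below 0.05 m and (not (x of coupling_1_mid in the frame of lift between -0.13 and 0.05 m and y of coupling_1_mid in the frame of lift between -0.09 and 0.09 m) or not (x of coupling_2_mid in the frame of lift between -0.13 and 0.05 m and y of coupling_2_mid in the frame of lift between -0.09 and 0.09 m) or not (x of coupling_3_mid in the frame of lift between -0.13 and 0.05 m and y of coupling_3_mid in the frame of lift between -0.09 and 0.09 m))).
It fails at once if the tray is slammed down (faster than 0.35 m/s) (velocity of joint carriage above 0.35 m/s).
It fails at once if two tubs are open at once (lid more than 60 mm from the mouth) ((distance between lid_a_handle and tub_a_mouth above 0.06 m and distance between lid_b_handle and tub_b_mouth above 0.06 m) or (distance between lid_a_handle and tub_a_mouth above 0.06 m and distance between lid_c_handle and tub_c_mouth above 0.06 m) or (distance between lid_b_handle and tub_b_mouth above 0.06 m and distance between lid_c_handle and tub_c_mouth above 0.06 m)).
It fails at once if the pliers or spanner is disturbed (moved over 40 mm) (distance of any of pliers, spanner from where it was at the start of the episode above 0.04 m).
Of coupling_1, coupling_2, coupling_3 only 2 to 3 are there at a start; the rules pass over those that are not, and their reading is None.
At some moment in a run one of bar may be knocked a few centimetres aside while the robot is not near it.
Once in a run the grip may slacken for a moment while it holds something.
It also fails if it takes over 210 s, if anything falls off the work surface, if the arm or the gripper's body presses on something with over 40 N, if the wrist force passes 120 N, or if a joint passes its speed limit or range.

## Robot

A 7-joint arm with a two-finger parallel gripper is mounted at the origin on a cart in front of the work surface, level with it; the furniture and walls round the work are solid. World frame = base frame: x ahead of the robot, y to its left, z up, the work surface at z = 0. Lengths are in m, angles in rad, forces in N, time in s.
With the tool pointing down it reaches from about 0.35 to 0.9 m from the base axis. Payload 7.2 kg.
Tool frame: the origin (TCP) lies at the very end of the fingers, on their centre line; the grasp point (between the pads) lies 19 mm behind it; z points along the fingers, y is the direction in which the jaws open and shut (so a half turn about z gives the same grasp; the last joint's range is limited). The gripper opens to 85 mm and grips with 20 to 120 N. Pads are 22 mm wide; open, the fingers measure 114 mm over their backs; the gripper's body (76 mm by 85 mm) begins 54 mm behind the grasp point. The pads swing forward as they close: fully open they stand 13 mm farther back than shut.
Start: joints at [-0.068, 0.411, -0.013, 1.596, 0.006, 1.134, -0.082], TCP at [0.625, -0, 0.231] pointing down, gripper open.
Joint ranges: [-2.95, 2.95], [-0.29, 1.99], [-1.47, 1.44], [0.14, 2.54], [-1.03, 4.17], [0.13, 1.85], [-2.86, 2.86]. Speed limits (rad/s): [2.39, 2.39, 3.01, 3.01, 3.14, 3.14, 3.14].

## Interface

Orientations are given as a rotation vector (axis times angle).
In Python, from rig import env gives the robot as it stands.
- The arm moves only by the tool jog_arm, never from a script. Its argument "commands" is one flat list of numbers, 5 for each row, row after row: the shift along the tool's x, y, z in m, then the turn about the tool's z in rad, then the finger opening in m, from 0 to 0.0854. A call has 1 to 10 rows; each row shifts and turns the commanded pose from where the row before left it, along the tool's axes as they then stand; what a row does not reach is not made up. A row lasts 1/12 s, in which the tool goes at most 41.7 mm and 7.16 degrees, less where a joint would pass 70% of its speed; a pose out of reach is approached as far as the arm can. A call is refused whole if a number of a shift passes 0.0417 or a number of a turn 0.125, either way. A call with a gripper value outside its range is refused whole. The fingers move at their own pace and stop on an object; "squeeze" is the grip in N (left out, the last holds). Time passes only in rows, so rows that do not move let the fingers close. It gives the time, the measured TCP pose, the force and the opening at its end, in the units of the state.
- env.sense(): the state, without advancing time (a new reading comes with each control period).
- env.grab_frame(name): name is "scene" or "side" or "wrist"; returns (picture, depth): 384x512x3 uint8, blue, green, red; 384x512 float32, m along the optical axis (not along the pixel's ray), 0 where there is no reading.
- env.camera_model(name): a dict with "vertical_fov" (degrees; the focal length in pixels is half the picture's height over the tangent of half this angle, whatever the lens; pixels are square), "cx", "cy" (the principal point, pixels), "dist" ([k1, k2, p1, p2, k3] as OpenCV has them; the pictures are not rectified), "R" (3x3) and "t" (3): a world point X has camera coordinates R X + t. Camera axes: x right, y down, z forward; pixel columns grow to the right and rows downward; lengths in m; the calibration is good to about 2 mm. A picture is of the moment at which its call begins: read the wrist's pose just before it. camera_model takes no time and is no camera call; for the wrist camera it gives the pose at the moment of the call.
- env.job_done(): hands the job in, once; it reports no verdict.
The state is a dict: "clock": time; "joint_positions": joint angles; "qd": joint speeds; "effort": joint torques, N m; "position": TCP position; "tool_rot": TCP orientation; "ft_force": force on the tool from outside, world axes, zero at the start; "ft_torque": the same for the moment, N m; "gripper_width": finger opening in m.
Only numpy, scipy, OpenCV 4.12 (cv2) and the standard library are available. Lean on these libraries where they do the work, as an engineer would, in place of code of your own. Each camera call takes 0.05 s, during which the arm holds its last target. There are 200 camera calls.

## Working session

There is one attempt and no reset: what is moved stays moved. The work goes in short steps, Python scripts to look and compute and a tool call to move; the robot and the scene stay as the last step left them, time stands still between calls to the robot, and variables do not carry over. Pictures are saved under pics/ and viewed, about 12 in all and at most 16, crops included, and the job is handed in when it is done.

Besides the shell and the picture viewer there is one more tool, called by a JSON object that holds its "op" and its "data". jog_arm: Moves the arm, as the interface text tells. Its arguments: {"type":"object","properties":{"commands":{"type":"array","items":{"type":"number"}},"squeeze":{"type":"number"}},"required":["commands"]}

```bash
ls; mkdir -p pics
cat > h.py <<'E'
import numpy as np, cv2, sys
from rig import env
from scipy.spatial.transform import Rotation as Ro
def K(m):
    f=192/np.tan(np.radians(m["vertical_fov"])/2)
    return np.array([[f,0,m["cx"]],[0,f,m["cy"]],[0,0,1.]])
def snap(n,tag):
    m=env.camera_model(n); im,d=env.grab_frame(n)
    cv2.imwrite(f"pics/{tag}.png",im); np.savez(f"pics/{tag}.npz",d=d,im=im,**{k:np.array(v) for k,v in m.items()})
    return load(tag)
def load(tag):
    z=np.load(f"pics/{tag}.npz"); return z["im"],z["d"],{k:z[k] for k in ("vertical_fov","cx","cy","dist","R","t")}
def cloud(d,m):
    H,W=d.shape; v,u=np.mgrid[:H,:W]
    p=cv2.undistortPoints(np.stack([u,v],-1).reshape(-1,1,2).astype(np.float64),K(m),m["dist"]).reshape(H,W,2)
    P=np.dstack([p[...,0]*d,p[...,1]*d,d])
    X=(P-m["t"].reshape(3))@m["R"]; X[d==0]=np.nan
    return X
def onz(m,u,v,z):
    "pixel to world at height z"
    p=cv2.undistortPoints(np.array([[[u,v]]],float),K(m),m["dist"]).ravel()
    r=m["R"].T@np.array([p[0],p[1],1]); c=-m["R"].T@m["t"].reshape(3)
    return c+r*(z-c[2])/r[2]
def proj(m,X):
    return cv2.projectPoints(np.array(X,float).reshape(-1,1,3),cv2.Rodrigues(m["R"])[0],m["t"].reshape(3),K(m),m["dist"])[0].reshape(-1,2)
def st():
    s=env.sense(); R=Ro.from_rotvec(s["tool_rot"]).as_matrix()
    print("t",round(s["clock"],2),"p",np.round(s["position"],4),"x",np.round(R[:,0],3),"y",np.round(R[:,1],3),"z",np.round(R[:,2],3),"w",round(s["gripper_width"],4),"F",np.round(s["ft_force"],1),"q",np.round(s["joint_positions"],2))
    return s,R
E
python3 - <<'E'
from h import *
st()
a=[snap(n,n+"0") for n in ("scene","side")]
for i,d,m in a: print("cam pos",np.round(-m["R"].T@m["t"].reshape(3),3), m["vertical_fov"], m["dist"])
i=np.hstack([x[0] for x in a]); 
for k,n in enumerate(("scene","side")): cv2.imwrite(f"pics/{n}0b.png",cv2.resize(a[k][0],(800,600),interpolation=cv2.INTER_CUBIC))
E
```

```text
pics
t 0.0 p [ 0.6245 -0.      0.2305] x [-0.  1. -0.] y [ 1.     0.    -0.002] z [-0.002 -0.    -1.   ] w 0.0853 F [-0.4  0.6 -0.7] q [-0.07  0.41 -0.01  1.6   0.01  1.13 -0.08]
cam pos [-0.058  0.762  0.606] 57.267788060953905 [0.01660959 0.         0.         0.         0.        ]
cam pos [ 0.247 -0.764  0.828] 56.94781336781821 [-0.06389394  0.          0.          0.          0.        ]
```

View pics/scene0b.png

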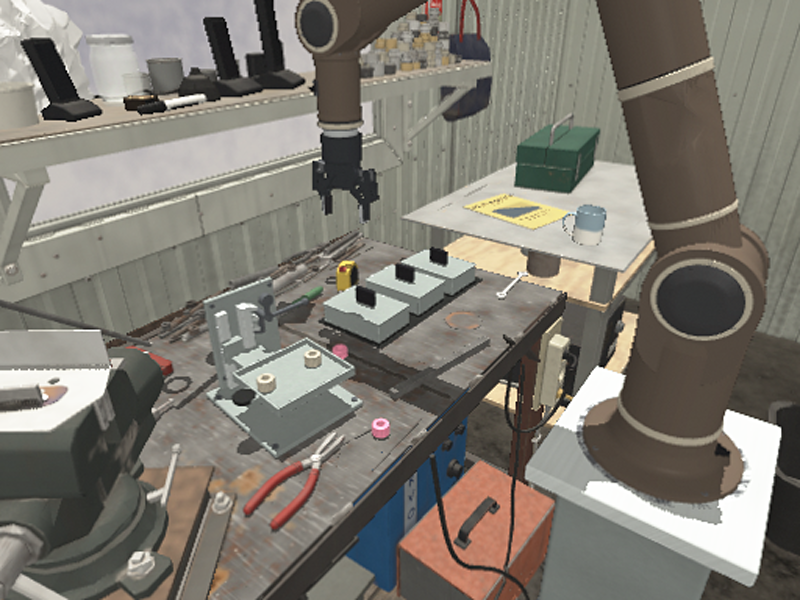

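View pics/side0b.png

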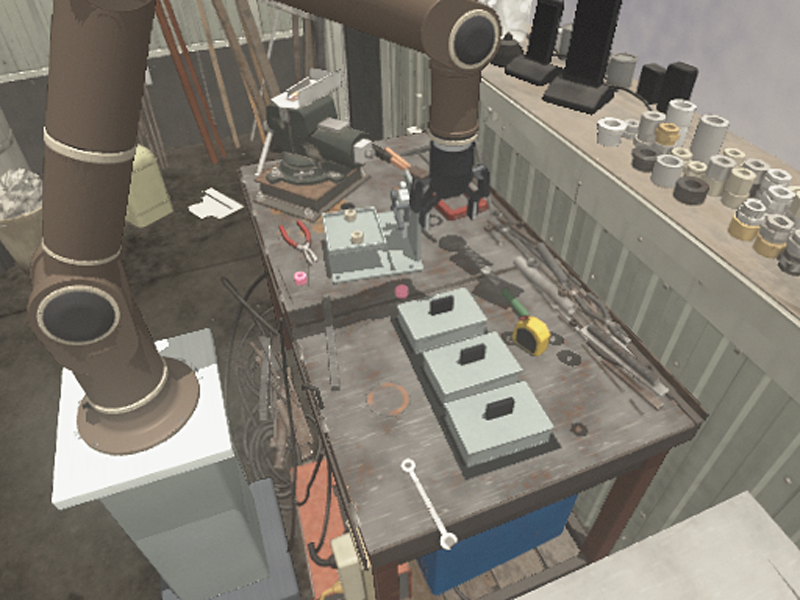

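The scene view shows the lift at about (280,370) with two couplings in the tray, the pliers at (300,480), the tubs at (365,310)-(440,270) and the spanner at (512,285). In the side view the bar is at (331,340), with pink look-alikes at (300,277) and (401,291). Next I'll make a top-down map from both depth images.

```bash
cat > ortho.py <<'E'
from h import *
def ortho(tags,x0,x1,y0,y1,s,out):
    # image: up = +x, left = +y
    H,W=int((x1-x0)/s),int((y1-y0)/s); im=np.zeros((H,W,3),np.uint8); zz=np.full((H,W),-9.)
    for t in tags:
        i,d,m=load(t); k=3
        i=cv2.resize(i,None,fx=k,fy=k,interpolation=cv2.INTER_NEAREST)
        X=cloud(d,m); X=cv2.resize(X,None,fx=k,fy=k,interpolation=cv2.INTER_LINEAR).reshape(-1,3); c=i.reshape(-1,3)
        ok=np.isfinite(X[:,0])&(X[:,2]<0.19)&(X[:,2]>-.02); X=X[ok];c=c[ok]
        r=((x1-X[:,0])/s).astype(int); q=((y1-X[:,1])/s).astype(int)
        g=(r>=0)&(r<H)&(q>=0)&(q<W); r,q,X,c=r[g],q[g],X[g],c[g]
        o=np.argsort(X[:,2]); r,q,X,c=r[o],q[o],X[o],c[o]
        b=X[:,2]>zz[r,q]; im[r[b],q[b]]=c[b]; zz[r[b],q[b]]=X[b,2]
    for x in np.arange(np.ceil(x0*10)/10,x1,.1):
        cv2.line(im,(0,int((x1-x)/s)),(6,int((x1-x)/s)),(0,255,255),1); cv2.putText(im,f"{x:.1f}",(8,int((x1-x)/s)+4),0,.4,(0,255,255),1)
    for y in np.arange(np.ceil(y0*10)/10,y1,.1):
        cv2.line(im,(int((y1-y)/s),H-1),(int((y1-y)/s),H-7),(0,255,255),1); cv2.putText(im,f"{y:.1f}",(int((y1-y)/s)-10,H-10),0,.4,(0,255,255),1)
    cv2.imwrite(f"pics/{out}.png",im)
E
python3 - <<'E'
from ortho import *
ortho(["scene0","side0"],.3,.95,-.45,.55,.00125,"top0")
for t in("scene0","side0"):
    i,d,m=load(t);X=cloud(d,m); Z=X[...,2]
    roi=(X[...,0]>.3)&(X[...,0]<.95)&(abs(X[...,1])<.5)
    b=roi&(abs(Z)<.02); print(t,"bench med z",np.nanmedian(Z[b]))
    # lid plates z=48mm
    mk=(roi&(abs(Z-.048)<.005)).astype(np.uint8)
    n,l,s,c=cv2.connectedComponentsWithStats(mk)
    for k in range(1,n):
        if s[k,4]>150:
            p=X[l==k]; r=cv2.minAreaRect(p[:,:2].astype(np.float32)); print("z48",s[k,4],np.round(r[0],3),np.round(r[1],3),round(r[2],1),np.round(np.median(p[:,2]),4))
    mk=(roi&(abs(Z-.078)<.005)).astype(np.uint8)
    n,l,s,c=cv2.connectedComponentsWithStats(mk)
    for k in range(1,n):
        if s[k,4]>100:
            p=X[l==k]; r=cv2.minAreaRect(p[:,:2].astype(np.float32)); print("z78",s[k,4],np.round(r[0],3),np.round(r[1],3),round(r[2],1),np.round(np.median(p[:,2]),4))
E
```

```text
scene0 bench med z -0.0004576620434859088
z48 422 [ 0.591 -0.296] [0.111 0.157] 87.2 0.0471
z48 501 [ 0.602 -0.17 ] [0.11  0.158] 89.5 0.0471
z48 631 [ 0.604 -0.028] [0.107 0.159] 89.4 0.0471
z78 147 [0.622 0.279] [0.073 0.073] 83.5 0.082
z78 1292 [0.516 0.266] [0.138 0.119] 80.5 0.0773
z78 213 [0.453 0.292] [0.168 0.049] 62.4 0.0781
side0 bench med z -0.00027751483487739077
z48 1018 [ 0.606 -0.029] [0.109 0.157] 88.7 0.0477
z48 283 [ 0.902 -0.167] [0.152 0.048] 88.1 0.0479
z48 1338 [ 0.604 -0.171] [0.109 0.157] 90.0 0.0478
z48 1765 [ 0.591 -0.297] [0.108 0.157] 87.3 0.0472
z78 637 [0.512 0.279] [0.139 0.127] 81.5 0.078
```

View pics/top0.png

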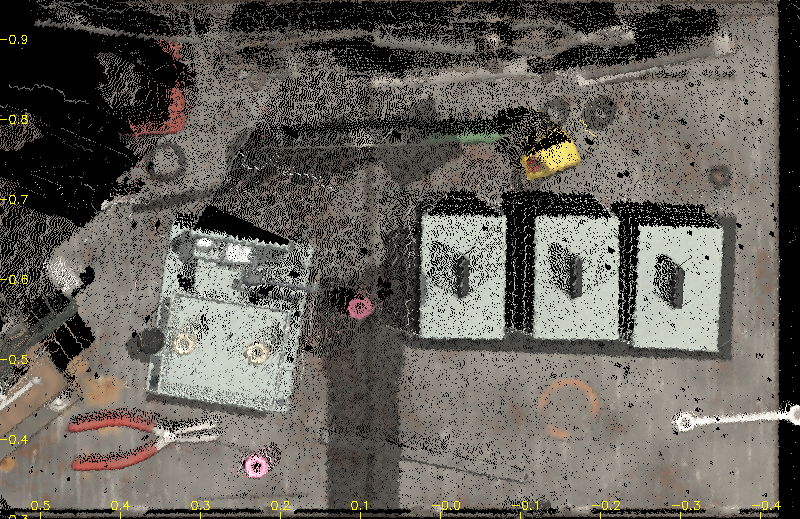

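The map matches the given sizes:
- Tubs at about (0.60,-0.03), (0.60,-0.17) and (0.59,-0.30).
- Lift yaw about -9°.
- Couplings at map (184,343) and (257,352), pad at (145,342).
- Bar from (325,430) to (525,480), pink decoys at (258,466) and (360,307).

Next I'll measure the fine points numerically.

Run:
```python
from h import *
for t in("scene0","side0"):
    i,d,m=load(t);X=cloud(d,m); x,y,Z=X[...,0],X[...,1],X[...,2]
    print(t)
    g=(x>.5)&(x<.68)&(y>.08)&(y<.26)&(Z>.125)&(Z<.155); p=X[g]
    for a in np.arange(.08,.26,.015):
        q=p[(p[:,1]>=a)&(p[:,1]<a+.015)]
        if len(q): print("tail y",round(a+.007,3),len(q),"x",np.round(np.percentile(q[:,0],[5,50,95]),3),"z",np.round(np.percentile(q[:,2],[5,50,95]),3))
    # handles
    for cx,cy in((.605,-.028),(.603,-.171),(.591,-.297)):
        g=(abs(x-cx)<.05)&(abs(y-cy)<.04)&(Z>.060)&(Z<.09); r=cv2.minAreaRect(X[g][:,:2].astype(np.float32)); print("handle",g.sum(),np.round(r[0],3),np.round(r[1],3),round(r[2],1),np.round(np.nanmax(Z[g]),3))
        g2=g&(Z>.080); 
        if g2.sum()>4: r=cv2.minAreaRect(X[g2][:,:2].astype(np.float32)); print("  top",g2.sum(),np.round(r[0],3),np.round(r[1],3),round(r[2],1))
    # bar top
    g=(x>.3)&(x<.45)&(y>-.15)&(y<.2)&(Z>.010)&(Z<.022); r=cv2.minAreaRect(X[g][:,:2].astype(np.float32)); print("bar",g.sum(),np.round(r[0],3),np.round(r[1],3),round(r[2],1),np.round(cv2.boxPoints(r),3).tolist())
    # couplings
    g=(x>.45)&(x<.6)&(y>.19)&(y<.35)&(Z>.092)&(Z<.102)
    n,l,s,c=cv2.connectedComponentsWithStats(g.astype(np.uint8))
    for k in range(1,n):
        if s[k,4]>15: p=X[l==k]; r=cv2.minAreaRect(p[:,:2].astype(np.float32)); print("coup",s[k,4],np.round(r[0],3),np.round(r[1],3),np.round(np.median(p[:,2]),3))
    g=(x>.47)&(x<.57)&(y>.34)&(y<.40)&(abs(Z-.088)<.006); r=cv2.minAreaRect(X[g][:,:2].astype(np.float32)); print("pad",g.sum(),np.round(r[0],3),np.round(r[1],3))
    g=(x>.4)&(x<.75)&(y>.1)&(y<.42)&(Z>.165)&(Z<.183); r=cv2.minAreaRect(X[g][:,:2].astype(np.float32)); print("back",g.sum(),np.round(r[0],3),np.round(r[1],3),round(r[2],1))
```

```text
scene0
tail y 0.162 20 x [0.583 0.586 0.592] z [0.136 0.142 0.145]
tail y 0.177 16 x [0.587 0.59  0.605] z [0.137 0.141 0.147]
tail y 0.192 33 x [0.59  0.636 0.64 ] z [0.126 0.139 0.15 ]
tail y 0.207 18 x [0.594 0.596 0.643] z [0.131 0.139 0.143]
tail y 0.222 39 x [0.596 0.641 0.645] z [0.135 0.144 0.154]
tail y 0.237 85 x [0.593 0.616 0.643] z [0.13  0.142 0.155]
tail y 0.252 34 x [0.62  0.623 0.626] z [0.127 0.138 0.153]
handle 96 [ 0.602 -0.027] [0.049 0.015] 2.1 0.084
  top 27 [ 0.603 -0.029] [0.046 0.011] 1.6
handle 82 [ 0.602 -0.168] [0.053 0.014] 2.2 0.084
  top 24 [ 0.6  -0.17] [0.048 0.012] 2.4
handle 76 [ 0.591 -0.295] [0.014 0.052] 85.3 0.085
  top 20 [ 0.59  -0.295] [0.009 0.049] 84.0
bar 356 [0.388 0.049] [0.321 0.037] 73.9 [[0.32499998807907104, -0.10000000149011612], [0.3610000014305115, -0.10999999940395355], [0.44999998807907104, 0.1979999989271164], [0.41499999165534973, 0.20800000429153442]]
coup 56 [0.507 0.229] [0.025 0.025] 0.096
coup 66 [0.52 0.32] [0.026 0.025] 0.096
pad 190 [0.511 0.362] [0.037 0.074]
back 350 [0.627 0.254] [0.13  0.059] 77.6
side0
tail y 0.1
[... 430 characters left out ...]
5 0.635 0.646] z [0.137 0.14  0.155]
handle 117 [ 0.605 -0.03 ] [0.015 0.051] 86.0 0.086
  top 46 [ 0.605 -0.03 ] [0.015 0.048] 86.0
handle 129 [ 0.603 -0.172] [0.013 0.049] 87.0 0.086
  top 57 [ 0.603 -0.172] [0.012 0.047] 88.9
handle 151 [ 0.589 -0.298] [0.014 0.051] 88.1 0.087
  top 65 [ 0.589 -0.298] [0.011 0.049] 87.1
bar 323 [0.386 0.032] [0.357 0.042] 71.9 [[0.3109999895095825, -0.13099999725818634], [0.35100001096725464, -0.14399999380111694], [0.4620000123977661, 0.19499999284744263], [0.421999990940094, 0.20800000429153442]]
coup 30 [0.521 0.318] [0.027 0.023] 0.096
coup 33 [0.509 0.227] [0.026 0.027] 0.096
pad 58 [0.507 0.36 ] [0.035 0.074]
back 54 [0.639 0.263] [0.114 0.033] 50.8
```

{"op": "jog_arm", "data": {"commands": [0.004,-0.03,0,0,0.06,0.004,-0.03,0,0,0.06,0.004,-0.03,0,0,0.06,0.004,-0.03,0,0,0.06,0.004,-0.03,0,0,0.06,0.004,-0.03,0,0,0.06,0.004,-0.03,0,0,0.06,0,-0.01,0,0,0.06,0,0,0,0,0.06,0,0,0,0,0.06], "squeeze": 60}}

```text
clock: 0.93
position: [0.4055, 0.0279, 0.2317]
tool_rot: [2.221, 2.221, 0.002]
ft_force: [0.5, -0.2, 0.2]
gripper_width: 0.0604
```

Run:
```python
from h import *
s,R=st()
i,d,m=snap("wrist","w1"); X=cloud(d,m)
s,R=st()
print(-m["R"].T@m["t"].reshape(3)-s["position"])
cv2.imwrite("pics/w1b.png",i)
i2,d2,m2=snap("side","side1"); X2=cloud(d2,m2)
for XX in(X,X2):
    x,y,Z=XX[...,0],XX[...,1],XX[...,2]
    g=(x>.3)&(x<.5)&(y>-.2)&(y<.25)&(Z>.010)&(Z<.021)
    n,l,sx,c=cv2.connectedComponentsWithStats(g.astype(np.uint8))
    for k in np.argsort(-sx[1:,4])[:3]+1:
        r=cv2.minAreaRect(XX[l==k][:,:2].astype(np.float32)); print("bar",sx[k,4],sx[k,:4],np.round(r[0],3),np.round(r[1],3),round(r[2],1),np.round(cv2.boxPoints(r),3).tolist())
```

```text
t 0.93 p [0.4055 0.0279 0.2317] x [-0.  1.  0.] y [1.    0.    0.001] z [ 0.001  0.    -1.   ] w 0.0604 F [ 0.5 -0.2  0.2] q [-0.12  0.03 -0.07  2.08  0.    1.02 -0.19]
t 0.98 p [0.406  0.0279 0.2316] x [0. 1. 0.] y [ 1.    -0.     0.001] z [ 0.001  0.    -1.   ] w 0.0602 F [ 0.3 -0.2  0.4] q [-0.12  0.04 -0.07  2.08  0.    1.02 -0.19]
[-0.00084578  0.06498756  0.14243313]
bar 3335 [200  40  56 231] [0.38 0.02] [0.26  0.017] 78.9 [[0.34599998593330383, -0.10599999874830246], [0.3630000054836273, -0.10899999737739563], [0.4129999876022339, 0.1459999978542328], [0.3959999978542328, 0.14900000393390656]]
bar 17 [177 279   5   7] [ 0.322 -0.126] [0.011 0.003] 81.3 [[0.3190000057220459, -0.13099999725818634], [0.32199999690055847, -0.13199999928474426], [0.3240000009536743, -0.12099999934434891], [0.32100000977516174, -0.12099999934434891]]
bar 10 [335   0   5   7] [0.495 0.186] [0.002 0.007] 27.6 [[0.49300000071525574, 0.1889999955892563], [0.4959999918937683, 0.18299999833106995], [0.49799999594688416, 0.18400000035762787], [0.4950000047683716, 0.1899999976158142]]
bar 303 [207 188  11  60] [0.38 0.02] [0.262 0.016] 78.7 [[0.34700000286102295, -0.10700000077486038], [0.3619999885559082, -0.10999999940395355], [0.414000004529953, 0.1459999978542328], [0.39800000190734863, 0.14900000393390656]]
bar 39 [213 171  13   9] [0.462 0.207] [0.047 0.044] 73.8 [[0.4339999854564667, 0.19099999964237213], [0.47600001096725464, 0.17900000512599945], [0.48899999260902405, 0.2240000069141388], [0.44699999690055847, 0.23600000143051147]]
bar 38 [188 174   8   7] [0.367 0.227] [0.028 0.024] 37.2 [[0.3479999899864197, 0.2280000001192093], [0.3630000054836273, 0.20900000631809235], [0.38499999046325684, 0.22599999606609344], [0.3709999918937683, 0.2460000067949295]]
```

View pics/w1b.png

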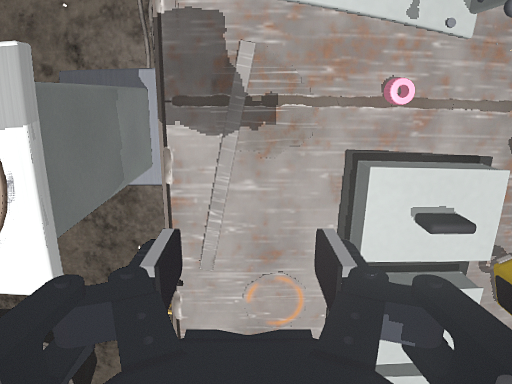

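The wrist view shows the bar from (245,42) to (208,268), centre (0.380,0.020), 260x17 mm, as expected. Next: go to the grip point and descend.

{"op": "jog_arm", "data": {"commands": [-0.0125,-0.0107,0,0.097,0.06,-0.0125,-0.0107,0,0.097,0.06,-0.0125,-0.0107,0.02,0,0.06,0,0,0.03,0,0.06,0,0,0.03,0,0.06,0,0,0.03,0,0.06,0,0,0.03,0,0.06,0,0,0.02,0,0.06,0,0,0,0,0.06,0,0,0,0,0.06]}}

```text
clock: 1.87
position: [0.3695, -0.0063, 0.0706]
tool_rot: [-2.425, -1.994, 0.004]
ft_force: [-0.7, 0.0, 0.5]
gripper_width: 0.06
```

Run:
```python
from h import *
s,R=st()
c=np.array([.380,.020]); u=np.array([.193,.981]); r=s["position"][:2]-c
print("along",r@u,"perp",r@[u[1],-u[0]],"axis.toolx",R[:2,0]@u,R[:2,1]@u)
```

```text
t 1.87 p [ 0.3695 -0.0063  0.0706] x [ 0.193  0.981 -0.001] y [ 0.981 -0.193 -0.003] z [-0.003 -0.    -1.   ] w 0.06 F [-0.7  0.   0.5] q [-0.08  0.24 -0.03  2.34  0.01  0.57 -0.32]
along -0.027811746651552394 perp -0.005188397181190142 axis.toolx 0.9998045693978763 -3.9494340566744854e-05
```

{"op": "jog_arm", "data": {"commands": [0,0.005,0.02,0,0.06,0,0,0.02,0,0.06,0,0,0.015,0,0.06,0,0,0.009,0,0.06,0,0,0,0,0.06,0,0,0,0,0.01,0,0,0,0,0.01,0,0,0,0,0.01,0,0,0,0,0.01,0,0,0,0,0.01], "squeeze": 80}}

```text
clock: 2.7
position: [0.3752, -0.007, 0.0085]
tool_rot: [2.425, 1.995, 0.002]
ft_force: [-3.1, 0.2, 15.4]
gripper_width: 0.0132
```

{"op": "jog_arm", "data": {"commands": [0,0,0,0,0.01,0,0,0,0,0.01,0,0,0,0,0.005,0,0,-0.01,0,0.005,0,0,-0.02,0,0.005,0,0,-0.03,0,0.005,0,0,-0.03,0,0.005,0,0,0,0,0.005], "squeeze": 100}}

```text
clock: 3.37
position: [0.3769, -0.007, 0.1017]
tool_rot: [2.423, 1.993, 0.009]
ft_force: [1.4, 1.1, -4.2]
gripper_width: 0.0123
```

Run:
```python
from h import *
s,R=st()
i,d,m=snap("wrist","w2"); X=cloud(d,m)
x,y,Z=X[...,0],X[...,1],X[...,2]
i2,d2,m2=snap("side","side2"); cv2.imwrite("pics/w2b.png",np.hstack([cv2.resize(i,(400,300)),cv2.resize(i2[120:312,130:386],(400,300))]))
```

```text
t 3.37 p [ 0.3769 -0.007   0.1017] x [0.193 0.981 0.002] y [ 0.981 -0.193  0.007] z [ 0.007  0.001 -1.   ] w 0.0123 F [ 1.4  1.1 -4.2] q [-0.08  0.18 -0.04  2.3   0.01  0.65 -0.32]
```

View pics/w2b.png

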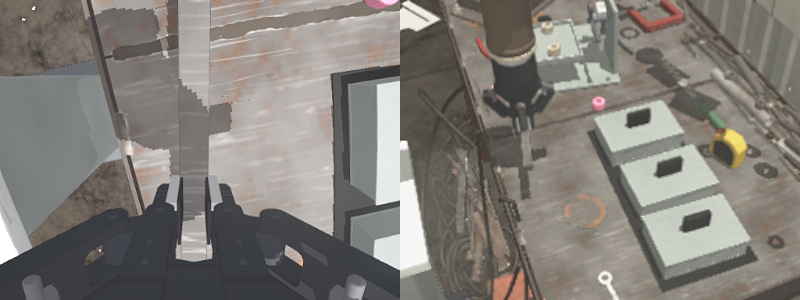

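The bar is held (4.2 N, its own weight), between the fingers at (195,210) in the left panel. Next I'll check its tilt and height relative to the TCP, then swing it.

```bash
cat > bar.py <<'E'
from h import *
def bar(tag):
    s,R=st(); i,d,m=snap("wrist",tag); X=cloud(d,m).reshape(-1,3); X=X[np.isfinite(X[:,0])]
    L=(X-s["position"])@R   # tool frame: x ahead
    g=(abs(L[:,1])<.03)&(L[:,0]>.02)&(L[:,0]<.2)&(abs(L[:,2])<.025); L=L[g]
    for a in np.arange(.02,.2,.02):
        q=L[(L[:,0]>=a)&(L[:,0]<a+.02)]
        if len(q): print("ahead",round(a+.01,3),len(q),"y",np.round(np.percentile(q[:,1],[3,97]),4),"z below tcp (top)",np.round(np.percentile(q[:,2],[20,50]),4))
    if len(L): print("front end",np.percentile(L[:,0],99.5))
E
python3 -c "
from bar import *
bar('w2c')"
```

```text
t 3.47 p [ 0.3751 -0.0071  0.0983] x [0.193 0.981 0.001] y [ 0.981 -0.193  0.003] z [ 0.003  0.    -1.   ] w 0.0122 F [-0.8 -0.1 -4. ] q [-0.08  0.18 -0.04  2.31  0.01  0.65 -0.32]
ahead 0.03 1746 y [-0.0076  0.0072] z below tcp (top) [-0.0067 -0.0062]
ahead 0.05 1964 y [-0.0077  0.0073] z below tcp (top) [-0.0066 -0.006 ]
ahead 0.07 2064 y [-0.0074  0.0074] z below tcp (top) [-0.0063 -0.0057]
ahead 0.09 2246 y [-0.0073  0.0076] z below tcp (top) [-0.0061 -0.0055]
ahead 0.11 109 y [-0.0079  0.0076] z below tcp (top) [-0.0057 -0.0051]
front end 0.10061023400498922
```

{"op": "jog_arm", "data": {"commands": [0,0,-0.02,0.12,0.005,0,0,-0.02,0.12,0.005,0,0,-0.02,0.12,0.005,0,0,-0.01,0.12,0.005,0,0,0,0.12,0.005,0,0,0,0.12,0.005,0,0,0,0.12,0.005,0,0,0,0.12,0.005,0,0,0,0.12,0.005,0,0,0,0.12,0.005]}}

```text
clock: 4.35
position: [0.3731, -0.0072, 0.1655]
tool_rot: [3.13, 0.268, -0.006]
ft_force: [1.0, -0.0, -3.7]
gripper_width: 0.0124
```

{"op": "jog_arm", "data": {"commands": [0,0,0,0.12,0.005,0,0,0,0.12,0.005,0,0,0,0.1,0.005,0,0,0,0,0.005,0,0,0,0,0.005]}}

```text
clock: 4.77
position: [0.3735, -0.0071, 0.166]
tool_rot: [3.131, -0.251, -0.005]
ft_force: [0.6, -0.5, -4.0]
gripper_width: 0.0122
```

```bash
python3 -c "
from bar import *
bar('w3')"
```

```text
t 4.77 p [ 0.3735 -0.0071  0.166 ] x [ 0.987 -0.159 -0.003] y [-0.159 -0.987  0.001] z [-0.003 -0.    -1.   ] w 0.0122 F [ 0.6 -0.5 -4. ] q [-0.17  0.06  0.07  2.24 -0.    0.85 -1.84]
ahead 0.03 1756 y [-0.0069  0.008 ] z below tcp (top) [-0.0067 -0.0062]
ahead 0.05 1927 y [-0.0068  0.0081] z below tcp (top) [-0.0066 -0.006 ]
ahead 0.07 2073 y [-0.0064  0.0083] z below tcp (top) [-0.0063 -0.0057]
ahead 0.09 2250 y [-0.0065  0.0084] z below tcp (top) [-0.006  -0.0055]
ahead 0.11 187 y [-0.0064  0.0084] z below tcp (top) [-0.0057 -0.0052]
front end 0.10121408379266607
```

{"op": "jog_arm", "data": {"commands": [0.016,0,0.02,0,0.005,0.016,0,0.02,0,0.005,0.016,0,0.018,0,0.005,0,-0.025,0,0,0.005,0,-0.025,0,0,0.005,0,-0.025,0,0,0.005,0,-0.025,0,0,0.005,0,-0.025,0,0,0.005,0,-0.025,0,0,0.005,0,0,0,0,0.005]}}

```text
clock: 5.65
position: [0.4467, 0.1387, 0.109]
tool_rot: [-3.129, 0.242, -0.001]
ft_force: [1.4, 1.0, -3.7]
gripper_width: 0.0124
```

Run:
```python
from h import *
s,R=st()
D=np.array([.456,.200,.108])-s["position"]; print("need tool",np.round(R.T@D,4), "front end",s["position"]+R[:,0]*.157)
i,d,m=snap("scene","scene3"); cv2.imwrite("pics/s3.png",cv2.resize(i[150:310,110:290],(720,640))[:600])
```

```text
t 5.65 p [0.4467 0.1387 0.109 ] x [ 0.988 -0.154  0.   ] y [-0.154 -0.988 -0.003] z [ 0.001  0.003 -1.   ] w 0.0124 F [ 1.4  1.  -3.7] q [-0.41  0.3   0.01  2.1  -0.01  0.74 -2.12]
need tool [-0.0003 -0.062   0.0011] front end [0.60188148 0.11457087 0.10903416]
```

View pics/s3.png

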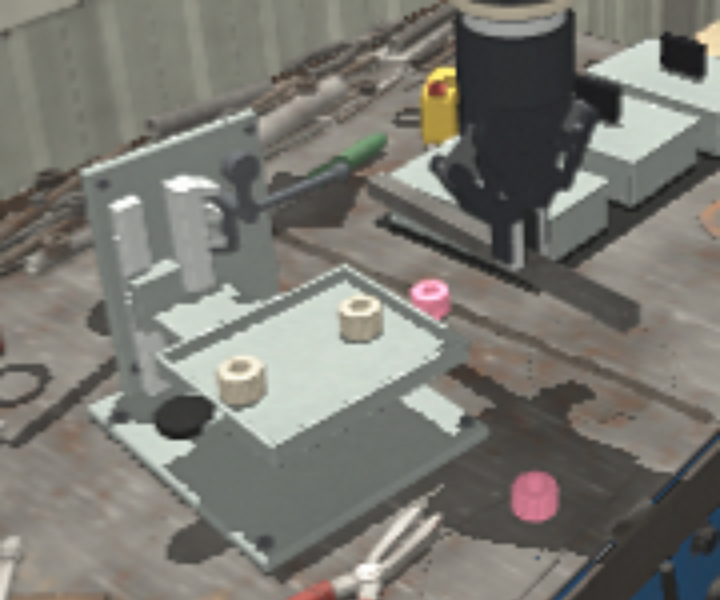

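{"op": "jog_arm", "data": {"commands": [0,-0.02,0,0,0.005,0,-0.02,0,0,0.005,0,-0.02,0,0,0.005,0,0,0,0,0.005,0,0,-0.006,0,0.005,0,0,-0.006,0,0.005,0,0,-0.006,0,0.005,0,0,-0.006,0,0.005,0,0,-0.006,0,0.005,0,0,0,0,0.005]}}

```text
clock: 6.53
position: [0.4568, 0.1922, 0.1409]
tool_rot: [-3.13, 0.257, -0.003]
ft_force: [0.5, 0.0, -4.8]
gripper_width: 0.0122
```

Run:
```python
from h import *
s,R=st(); D=np.array([.456,.200,.138])-s["position"]; print("off tool",np.round(R.T@D,4))
i,d,m=snap("scene","scene4"); i2,d2,m2=snap("side","side4")
cv2.imwrite("pics/s4.png",np.hstack([cv2.resize(i[170:270,130:230],(400,400),interpolation=cv2.INTER_CUBIC),cv2.resize(i2[100:180,200:280],(400,400),interpolation=cv2.INTER_CUBIC)]))
```

```text
t 6.53 p [0.4568 0.1922 0.1409] x [ 0.987 -0.163  0.002] y [-0.163 -0.987 -0.001] z [ 0.002  0.001 -1.   ] w 0.0122 F [ 0.5  0.  -4.8] q [-0.49  0.3  -0.    2.01  0.    0.84 -2.23]
off tool [-0.002  -0.0076  0.0029]
```

View pics/s4.png

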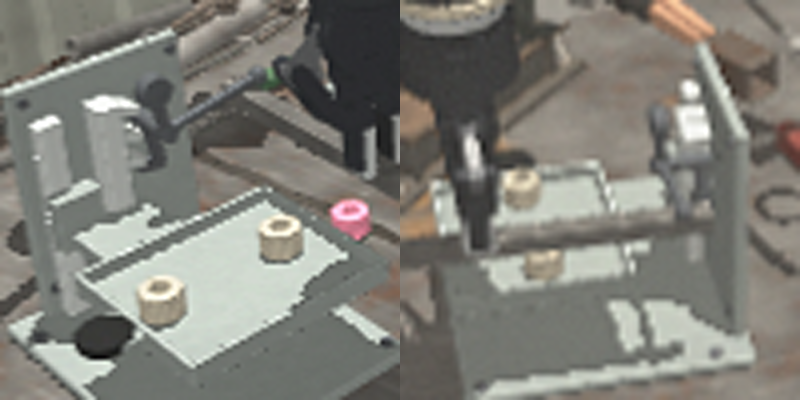

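The pawl tail is rising on the bar (left ball at (270,75), right tail at (690,200)). Carry on up.

{"op": "jog_arm", "data": {"commands": [0,0,-0.007,0,0.005,0,0,-0.007,0,0.005,0,0,-0.007,0,0.005,0,0,-0.007,0,0.005,0,0,-0.007,0,0.005,0,0,-0.007,0,0.005,0,0,-0.004,0,0.005,0,0,0,0,0.005,0,0,0,0,0.005,0,0,0,0,0.005]}}

```text
clock: 7.47
position: [0.4557, 0.1922, 0.185]
tool_rot: [3.131, -0.256, -0.001]
ft_force: [0.3, -0.4, -4.1]
gripper_width: 0.0122
```

Run:
```python
from h import *
s,R=st()
i,d,m=snap("scene","scene5"); i2,d2,m2=snap("side","side5")
cv2.imwrite("pics/s5.png",np.hstack([cv2.resize(i[150:270,110:230],(400,400),interpolation=cv2.INTER_CUBIC),cv2.resize(i2[80:180,190:290],(400,400),interpolation=cv2.INTER_CUBIC)]))
```

```text
t 7.47 p [0.4557 0.1922 0.185 ] x [ 0.987 -0.162 -0.   ] y [-0.162 -0.987  0.   ] z [-0. -0. -1.] w 0.0122 F [ 0.3 -0.4 -4.1] q [-0.49  0.24 -0.    1.96  0.    0.94 -2.23]
```

View pics/s5.png

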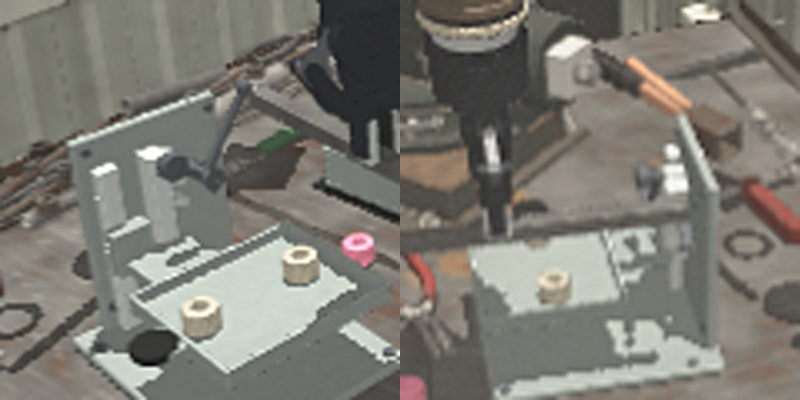

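The pawl has tumbled: tail steep, ball at (242,85) in the left panel, and the bar is unloaded. Next: retreat, turn the bar back and set it down.

{"op": "jog_arm", "data": {"commands": [0,0.01,0,0,0.005,0,0.024,0,0,0.005,0,0.024,0,0,0.005,-0.009,0.024,0,0,0.005,-0.009,0.024,0,0,0.005,-0.009,0.024,0,0,0.005,-0.009,0.024,0,0,0.005,-0.009,0.024,0,0,0.005,0,0.016,0,0,0.005,0,0,0,0,0.005]}}

```text
clock: 8.4
position: [0.3782, 0.0045, 0.1851]
tool_rot: [3.13, -0.263, -0.001]
ft_force: [0.5, -0.2, -5.0]
gripper_width: 0.0122
```

{"op": "jog_arm", "data": {"commands": [0,0,0,-0.12,0.005,0,0,0,-0.12,0.005,0,0,0,-0.12,0.005,0,0,0,-0.12,0.005,0,0,0,-0.12,0.005,0,0,0,-0.12,0.005,0,0,0,-0.12,0.005,0,0,0,-0.12,0.005,0,0,0,-0.12,0.005,0,0,0,-0.12,0.005]}}

```text
clock: 9.23
position: [0.3799, 0.0082, 0.1852]
tool_rot: [2.724, 1.565, 0.0]
ft_force: [-1.3, 0.0, -4.8]
gripper_width: 0.0124
```

{"op": "jog_arm", "data": {"commands": [0,0,0.01,-0.12,0.005,0,0,0.02,-0.12,0.005,0,0,0.03,-0.1,0.005,0,0,0.03,0,0.005,0,0,0.03,0,0.005,0,0,0.02,0,0.005,0,0,0,0,0.005,0,0,0,0,0.005]}}

```text
clock: 9.9
position: [0.3794, 0.0081, 0.0449]
tool_rot: [-2.425, -1.995, 0.004]
ft_force: [-0.1, -0.1, -3.6]
gripper_width: 0.0126
```

Run:
```python
from bar import *
bar('w6')
```

```text
t 9.9 p [0.3794 0.0081 0.0449] x [ 0.193  0.981 -0.001] y [ 0.981 -0.193 -0.002] z [-0.003 -0.    -1.   ] w 0.0126 F [-0.1 -0.1 -3.6] q [-0.2   0.31  0.06  2.34 -0.04  0.5  -0.31]
ahead 0.03 1761 y [-0.0077  0.0071] z below tcp (top) [-0.0067 -0.0062]
ahead 0.05 1961 y [-0.0078  0.0072] z below tcp (top) [-0.0065 -0.006 ]
ahead 0.07 2065 y [-0.0075  0.0074] z below tcp (top) [-0.0063 -0.0057]
ahead 0.09 2249 y [-0.0074  0.0073] z below tcp (top) [-0.0061 -0.0055]
ahead 0.11 105 y [-0.0077  0.0076] z below tcp (top) [-0.0058 -0.0052]
front end 0.10055202693976534
```

{"op": "jog_arm", "data": {"commands": [0,0,0.015,0,0.005,0,0,0.012,0,0.005,0,0,0.007,0,0.005,0,0,0,0,0.005,0,0,0,0,0.03,0,0,0,0,0.05,0,0,0,0,0.05,0,0,-0.01,0,0.05,0,0,-0.03,0,0.05,0,0,-0.04,0,0.03]}}

```text
clock: 10.78
position: [0.3784, 0.008, 0.0912]
tool_rot: [-2.424, -1.995, 0.006]
ft_force: [1.0, -0.4, -0.5]
gripper_width: 0.0395
```

{"op": "jog_arm", "data": {"commands": [0,0,-0.04,0,0.0,0.01,0.002,-0.04,0,0.0,0.03,0.005,-0.02,0,0.0,0.03,0.005,0,0,0.0,0.03,0.005,0,0,0.0,0.03,0.005,0,0,0.0,0.03,0.005,0,0,0.0,0.03,0.005,0,0,0.0,0.03,0.005,0,0,0.0,0.03,0.005,0,0,0.0]}}

```text
clock: 11.62
position: [0.4699, 0.2469, 0.1922]
tool_rot: [2.426, 1.995, 0.002]
ft_force: [1.6, 0.8, 0.2]
gripper_width: 0.0003
```

{"op": "jog_arm", "data": {"commands": [0.03,0.005,0,0,0.0,0.03,0.005,0,0,0.0,0.015,0.002,0,0,0.0,0,0,0,0,0,0,0,0,0,0]}}

```text
clock: 12.03
position: [0.4954, 0.3172, 0.1915]
tool_rot: [2.425, 1.997, -0.0]
ft_force: [0.0, -0.4, 0.4]
gripper_width: -0.0003
```

Run:
```python
from h import *
s,R=st()
i,d,m=snap("wrist","w7"); X=cloud(d,m)
i2,d2,m2=snap("side","side7"); X2=cloud(d2,m2)
i3,d3,m3=snap("scene","scene7"); X3=cloud(d3,m3)
x,y,Z=X2[...,0],X2[...,1],X2[...,2]
g=(x>.33)&(x<.45)&(y>-.15)&(y<.19)&(Z>.010)&(Z<.021)
n,l,sx,c=cv2.connectedComponentsWithStats(g.astype(np.uint8)); k=1+np.argmax(sx[1:,4]); r=cv2.minAreaRect(X2[l==k][:,:2].astype(np.float32)); print("bar",np.round(r[0],3),np.round(r[1],3),r[2],np.median(Z[l==k]))
for XX,im in((X,i),(X2,i2),(X3,i3)):
    x,y,Z=XX[...,0],XX[...,1],XX[...,2]
    g=(x>.45)&(x<.58)&(y>.33)&(y<.42)&(abs(Z-.088)<.006)&(im.max(-1)<80)
    if g.sum()>5: r=cv2.minAreaRect(XX[g][:,:2].astype(np.float32)); print("pad",g.sum(),np.round(r[0],4),np.round(r[1],3))
cv2.imwrite("pics/w7b.png",np.hstack([cv2.resize(i,(400,300)),cv2.resize(i3[150:300,100:300],(400,300))]))
```

```text
t 12.03 p [0.4954 0.3172 0.1915] x [ 0.192  0.981 -0.   ] y [ 0.981 -0.192  0.   ] z [ 0. -0. -1.] w -0.0003 F [ 0.  -0.4  0.4] q [-0.59  0.39 -0.08  1.73  0.04  1.02 -0.88]
bar [0.385 0.034] [0.262 0.016] 78.80656433105469 0.015285584465885297
pad 876 [0.5256 0.3613] [0.034 0.035]
pad 20 [0.5231 0.3581] [0.027 0.019]
pad 123 [0.5243 0.3626] [0.033 0.034]
```

View pics/w7b.png

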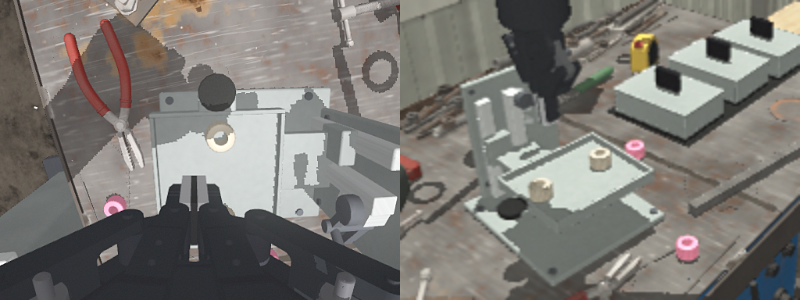

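The bar is flat at (0.385,0.034), and the pad at (217,92) in the wrist view is at (0.525,0.362), z .088. Next: push it down gently.

{"op": "jog_arm", "data": {"commands": [0.025,0.01,0,0,0,0.025,0.011,0.02,0,0,0,0,0.03,0,0,0,0,0.03,0,0,0,0,0.008,0,0,0,0,0,0,0,0,0,0,0,0,0,0,0.006,0,0,0,0,0.006,0,0,0,0,0.006,0,0]}}

```text
clock: 13.02
position: [0.5267, 0.3621, 0.0866]
tool_rot: [2.426, 1.995, 0.005]
ft_force: [0.3, -0.5, 3.3]
gripper_width: 0.0
```

{"op": "jog_arm", "data": {"commands": [0,0,0.006,0,0,0,0,0.006,0,0,0,0,0.006,0,0,0,0,0.006,0,0,0,0,0.006,0,0,0,0,0,0,0]}}

```text
clock: 13.52
position: [0.5261, 0.3618, 0.0547]
tool_rot: [2.426, 1.996, 0.001]
ft_force: [1.0, 0.4, 0.9]
gripper_width: -0.0002
```

```bash
python3 -c "
from h import *
s,R=st(); print(R.T@(np.array([.525,.363,.028])-s['position']))"
```

```text
t 13.52 p [0.5261 0.3618 0.0547] x [0.193 0.981 0.   ] y [ 0.981 -0.193  0.   ] z [ 0.  0. -1.] w -0.0002 F [1.  0.4 0.9] q [-0.62  0.62 -0.08  1.71  0.06  0.81 -0.92]
[ 0.00096677 -0.00127008  0.02674494]
```

{"op": "jog_arm", "data": {"commands": [0,0,0.005,0,0,0,0,0.005,0,0,0,0,0.005,0,0,0,0,0.005,0,0,0,0,0.004,0,0,0,0,0.002,0,0,0,0,0.002,0,0,0,0,0,0,0]}}

```text
clock: 14.18
position: [0.5261, 0.3618, 0.0281]
tool_rot: [2.426, 1.996, 0.001]
ft_force: [-1.7, -0.1, 9.3]
gripper_width: 0.0004
```

{"op": "jog_arm", "data": {"commands": [0,0,0.001,0,0,0,0,0.001,0,0,0,0,0,0,0]}}

```text
clock: 14.43
position: [0.5262, 0.3619, 0.0279]
tool_rot: [2.426, 1.995, 0.002]
ft_force: [-6.6, -4.9, 23.1]
gripper_width: -0.0001
```

The tray is on its stop (TCP z .028, 23 N). Lift off, look, and head for tub a.

{"op": "jog_arm", "data": {"commands": [0,0,-0.01,0,0,0,0,-0.03,0,0,0,0,-0.04,0,0,0,0,-0.04,0,0,0,0,-0.04,0.1,0,0,0,-0.04,0.12,0,0,0,-0.04,0.12,0,0,0,-0.02,0.12,0,0,0,0,0.12,0,0,0,0,0.12,0.02]}}

```text
clock: 15.27
position: [0.5262, 0.3622, 0.2874]
tool_rot: [-2.965, -1.034, -0.005]
ft_force: [-0.2, -0.4, -1.0]
gripper_width: 0.0107
```

{"op": "jog_arm", "data": {"commands": [0,0,0,0.12,0.05,0,0,0,0.12,0.05,0,0,0,0.12,0.05,0,0,0,0.12,0.05,0,0,0,0.12,0.05,0,0,0,0.095,0.05,0.01,0.02,0,0,0.05,0.01,0.035,0,0,0.05,0.01,0.035,0,0,0.05,0.01,0.035,0,0,0.05]}}

```text
clock: 16.1
position: [0.5633, 0.2349, 0.2848]
tool_rot: [3.141, -0.027, -0.001]
ft_force: [0.3, -0.8, 0.5]
gripper_width: 0.0502
```

{"op": "jog_arm", "data": {"commands": [0.01,0.035,0,0,0.05,0.01,0.035,0,0,0.05,0.01,0.035,0,0,0.05,0.01,0.035,0,0,0.05,0,0.035,0,0,0.05,0,0.035,0,0,0.05,0,0.035,0,0,0.05,0,0.02,0,0,0.05,0,0,0,0,0.05,0,0,0,0,0.05]}}

```text
clock: 16.93
position: [0.5984, -0.031, 0.2851]
tool_rot: [-3.141, 0.033, 0.001]
ft_force: [0.4, 0.9, -0.2]
gripper_width: 0.0503
```

Run:
```python
from h import *
s,R=st()
print("to handle a", R.T@(np.array([.604,-.029,.055])-s["position"]))
for t in("scene","side"):
    i,d,m=snap(t,t+"8");X=cloud(d,m);x,y,Z=X[...,0],X[...,1],X[...,2]
    g=(x>.45)&(x<.57)&(y>.2)&(y<.34)&(Z>.012)&(Z<.024); print("tray z",g.sum(),np.median(Z[g]))
    g=(x>.44)&(x<.6)&(y>.18)&(y<.35)&(Z>.032)&(Z<.042)
    n,l,sx,c=cv2.connectedComponentsWithStats(g.astype(np.uint8))
    for k in range(1,n):
        if sx[k,4]>15: p=X[l==k]; r=cv2.minAreaRect(p[:,:2].astype(np.float32)); print("coup",sx[k,4],np.round(r[0],3),np.round(r[1],3),np.round(np.median(p[:,2]),3))
    g=(x>.55)&(x<.64)&(y>.15)&(y<.26)&(Z>.19)&(Z<.24); print("pawl high pts",g.sum(),np.round(np.median(X[g],0),3) if g.any() else "")
```

```text
t 16.93 p [ 0.5984 -0.031   0.2851] x [ 1.    -0.021 -0.001] y [-0.021 -1.    -0.   ] z [-0.001  0.    -1.   ] w 0.0503 F [ 0.4  0.9 -0.2] q [-0.29  0.33  0.35  1.61 -0.12  1.22 -1.51]
to handle a [ 0.00572905 -0.00212611  0.2300905 ]
tray z 1273 0.017266817551546923
coup 57 [0.508 0.229] [0.024 0.027] 0.036
coup 66 [0.52 0.32] [0.027 0.026] 0.036
pawl high pts 35 [0.592 0.196 0.202]
tray z 589 0.017942633151978304
coup 28 [0.521 0.318] [0.024 0.023] 0.036
coup 35 [0.509 0.227] [0.025 0.026] 0.036
pawl high pts 14 [0.595 0.189 0.204]
```

The tray is down (floor z .018), the pawl is still over (tail tip at z .20), and the couplings are at (0.508,0.228) and (0.520,0.319). Next: lid a.

{"op": "jog_arm", "data": {"commands": [0.003,-0.001,0.03,0,0.05,0.003,-0.001,0.035,0,0.05,0,0,0.035,0,0.05,0,0,0.035,0,0.05,0,0,0.035,0,0.05,0,0,0.03,0,0.05,0,0,0.02,0,0.05,0,0,0.008,0,0.05,0,0,0,0,0.05,0,0,0,0,0.005], "squeeze": 50}}

```text
clock: 17.87
position: [0.6052, -0.0268, 0.0577]
tool_rot: [-3.141, 0.026, -0.0]
ft_force: [0.3, -0.3, 1.2]
gripper_width: 0.0394
```

{"op": "jog_arm", "data": {"commands": [0,0,0,0,0.005,0,0,0,0,0.005,0,0,0,0,0.005,0,0,0,0,0.005,0,0,-0.01,0,0.005,0,0,-0.02,0,0.005,0,0,-0.03,0,0.005,0,0,-0.02,0,0.005,0,0,0,0,0.005]}}

```text
clock: 18.62
position: [0.6074, -0.0282, 0.1427]
tool_rot: [-3.141, 0.03, -0.012]
ft_force: [1.3, -0.7, -1.1]
gripper_width: 0.0113
```

```bash
python3 -c "
from h import *
st()"
```

```text
t 18.62 p [ 0.6074 -0.0282  0.1427] x [ 1.    -0.019  0.008] y [-0.019 -1.    -0.001] z [ 0.008  0.    -1.   ] w 0.0113 F [ 1.3 -0.7 -1.1] q [-0.26  0.48  0.31  1.76 -0.18  0.93 -1.47]
```

{"op": "jog_arm", "data": {"commands": [-0.02,0,0,0,0.005,-0.03,0,0,0,0.005,-0.03,0,0,0,0.005,-0.03,0,0,0,0.005,-0.03,0,0,0,0.005,-0.02,0,0,0,0.005,0,0,0,0,0.005,0,0,0,0,0.005]}}

```text
clock: 19.28
position: [0.4442, -0.0248, 0.1378]
tool_rot: [-3.141, 0.028, -0.001]
ft_force: [0.0, 1.0, -1.0]
gripper_width: 0.0111
```

```bash
cat > tub.py <<'E'
from h import *
def tub(c,tag):
    st(); out=[]
    for n in("side","scene","wrist"):
        i,d,m=snap(n,tag+n)
        q=proj(m,[[c[0]+a,c[1]+b,.03] for a in(-.08,.08) for b in(-.055,.055)]); lo=np.clip(q.min(0)-8,0,[500,370]).astype(int); hi=np.clip(q.max(0)+8,lo+10,[512,384]).astype(int)
        out.append(cv2.resize(i[lo[1]:hi[1],lo[0]:hi[0]],(260,300),interpolation=cv2.INTER_CUBIC))
        X=cloud(d,m);x,y,Z=X[...,0],X[...,1],X[...,2]
        g=(abs(x-c[0])<.068)&(abs(y-c[1])<.043)&(Z>.012)&(Z<.036)
        nn,l,sx,cc=cv2.connectedComponentsWithStats(g.astype(np.uint8))
        for k in range(1,nn):
            if sx[k,4]>12: print(n,sx[k,4],np.round(np.mean(X[l==k],0),3),np.round(np.ptp(X[l==k],0),3),"maxz",np.round(Z[l==k].max(),3),"bgr",i[l==k].mean(0).astype(int))
    cv2.imwrite(f"pics/{tag}.png",np.hstack(out))
E
python3 -c "
from tub import *
tub((.604,-.029),'ta')"
```

```text
t 19.28 p [ 0.4442 -0.0248  0.1378] x [ 1.    -0.018  0.001] y [-0.018 -1.    -0.001] z [ 0.001  0.001 -1.   ] w 0.0111 F [ 0.  1. -1.] q [-0.34  0.22  0.33  2.14 -0.1   0.79 -1.53]
side 60 [ 0.657 -0.032  0.021] [0.026 0.028 0.016] maxz 0.029 bgr [162 184 193]
scene 43 [ 0.654 -0.028  0.021] [0.025 0.026 0.015] maxz 0.027 bgr [158 178 185]
```

View pics/ta.png

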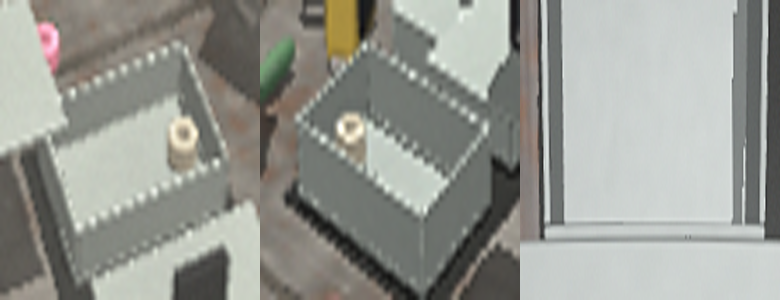

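The left and middle panels show tub a open, with a cream fluted coupling at (183,140) and (350,130). Depth puts it at (0.655,-0.030), about 26 mm across and of the right height. That is the sample tub, so the other lids can stay on. Next: park lid a on the free bench.

{"op": "jog_arm", "data": {"commands": [-0.005,0.025,0,0,0.005,-0.005,0.03,0,0,0.005,0,0.03,0,0,0.005,0,0.03,0,0,0.005,0,0.03,0.01,0,0.005,0,0,0.03,0,0.005,0,0,0.03,0,0.005,0,0,0.03,0,0.005,0,0,0.012,0,0.005,0,0,0,0,0.005]}}

```text
clock: 20.27
position: [0.431, -0.1696, 0.0224]
tool_rot: [-3.141, 0.029, 0.008]
ft_force: [-1.6, 0.0, -0.8]
gripper_width: 0.0111
```

```bash
python3 -c "
from h import *
st()"
```

```text
t 20.27 p [ 0.431  -0.1696  0.0224] x [ 1.    -0.018 -0.005] y [-0.018 -1.    -0.   ] z [-0.005  0.001 -1.   ] w 0.0111 F [-1.6  0.  -0.8] q [ 0.01  0.47  0.32  2.18 -0.28  0.54 -1.05]
```

{"op": "jog_arm", "data": {"commands": [0,0,0.003,0,0.005,0,0,0,0,0.005,0,0,0,0,0.03,0,0,0,0,0.05,0,0,0,0,0.05,0,0,-0.02,0,0.05,0,0,-0.03,0,0.05,0,0,-0.04,-0.1,0.05,0,0,-0.04,-0.12,0.05,0,0,-0.04,-0.12,0.05]}}

```text
clock: 21.1
position: [0.4317, -0.1698, 0.1948]
tool_rot: [3.099, 0.512, 0.001]
ft_force: [0.9, 0.4, -1.1]
gripper_width: 0.0501
```

{"op": "jog_arm", "data": {"commands": [0,0,-0.03,-0.12,0.05,0,0,0,-0.12,0.05,0,0,0,-0.12,0.05,0,0,0,-0.12,0.05,0,0,0,-0.12,0.05,0,0,0,-0.12,0.05,0,0,0,-0.12,0.05,0,0,0,-0.12,0.05,0,0,0,-0.12,0.05,0.02,0,0,0,0.05]}}

```text
clock: 21.93
position: [0.435, -0.153, 0.2231]
tool_rot: [2.394, 2.031, -0.0]
ft_force: [0.2, -0.6, 0.1]
gripper_width: 0.05
```

{"op": "jog_arm", "data": {"commands": [0.038,0.0015,0,0,0.05,0.038,0.0015,0,0,0.05,0.038,0.0015,0,0,0.05,0.038,0.0015,0,0,0.05,0.038,0.0015,0,0,0.05,0.038,0.0015,0,0,0.05,0.038,0.0015,0,0,0.05,0.038,0.0015,0,0,0.05,0.038,0,0,0,0.05,0.038,0,0,0,0.05]}}

```text
clock: 22.77
position: [0.5114, 0.2245, 0.2231]
tool_rot: [2.401, 2.026, 0.002]
ft_force: [2.1, -1.5, 0.4]
gripper_width: 0.0498
```

{"op": "jog_arm", "data": {"commands": [0,0,0,0,0.05,0,0,0,0,0.05]}}

```text
clock: 22.93
position: [0.5108, 0.2252, 0.2224]
tool_rot: [-2.396, -2.031, -0.001]
ft_force: [-0.0, -1.2, -0.6]
gripper_width: 0.0502
```

Run:
```python
from h import *
s,R=st()
i,d,m=snap("wrist","w9"); X=cloud(d,m);x,y,Z=X[...,0],X[...,1],X[...,2]
g=(x>.44)&(x<.6)&(y>.18)&(y<.36)&(Z>.031)&(Z<.043)
n,l,sx,c=cv2.connectedComponentsWithStats(g.astype(np.uint8))
for k in range(1,n):
    if sx[k,4]>60: p=X[l==k]; r=cv2.minAreaRect(p[:,:2].astype(np.float32)); print("coup",sx[k,4],np.round(r[0],4),np.round(r[1],3),"tool delta",np.round(R.T@(np.array([*r[0],.028])-s["position"]),4))
for t in("side",):
    i2,d2,m2=snap(t,t+"9");X=cloud(d2,m2);x,y,Z=X[...,0],X[...,1],X[...,2]
    g=(x>.34)&(x<.53)&(y>-.24)&(y<-.1)&(Z>.003)&(Z<.014);r=cv2.minAreaRect(X[g][:,:2].astype(np.float32)); print("lid a parked",np.round(r[0],3),np.round(r[1],3),r[2],np.median(Z[g]))
```

```text
t 22.93 p [0.5108 0.2252 0.2224] x [0.164 0.987 0.001] y [ 0.987 -0.164  0.   ] z [ 0.     0.001 -1.   ] w 0.0502 F [-0.  -1.2 -0.6] q [-0.49  0.31 -0.02  1.77  0.01  1.06 -0.67]
coup 535 [0.5213 0.3196] [0.027 0.027] tool delta [ 0.0947 -0.0051  0.1945]
coup 460 [0.509  0.2289] [0.026 0.027] tool delta [ 0.0033 -0.0024  0.1944]
lid a parked [ 0.442 -0.169] [0.138 0.177] 88.76382446289062 0.0085125855489383
```

{"op": "jog_arm", "data": {"commands": [0.0033,-0.0024,0.02,0,0.05,0,0,0.03,0,0.05,0,0,0.035,0,0.05,0,0,0.035,0,0.05,0,0,0.035,0,0.05,0,0,0.025,0,0.05,0,0,0.013,0,0.05,0,0,0,0,0.05,0,0,0,0,0.02,0,0,0,0,0.02], "squeeze": 40}}

```text
clock: 23.87
position: [0.5105, 0.2257, 0.0307]
tool_rot: [2.402, 2.024, 0.003]
ft_force: [-0.9, -1.2, 3.2]
gripper_width: 0.0266
```

{"op": "jog_arm", "data": {"commands": [0,0,0,0,0.02,0,0,0,0,0.02,0,0,0,0,0.02]}}

```text
clock: 24.12
position: [0.5106, 0.2263, 0.0309]
tool_rot: [2.401, 2.025, 0.004]
ft_force: [-0.8, -1.7, 6.5]
gripper_width: 0.0255
```

{"op": "jog_arm", "data": {"commands": [0,0,-0.01,0,0.02,0,0,-0.03,0,0.02,0,0,-0.04,0,0.02,0,0,-0.04,0,0.02,0,0,-0.04,0,0.02,-0.02,0,-0.02,0,0.02,-0.035,0,0,0,0.02,-0.035,0.005,0,0,0.02,-0.035,0.01,0,0,0.02,-0.035,0.02,0,0,0.02]}}

```text
clock: 24.95
position: [0.5154, 0.062, 0.2107]
tool_rot: [-2.398, -2.028, -0.002]
ft_force: [-0.1, 1.3, -0.7]
gripper_width: 0.0251
```

{"op": "jog_arm", "data": {"commands": [-0.035,0.025,0,0,0.02,-0.035,0.025,0,0,0.02,-0.035,0.025,0,0,0.02,0,0,0,0,0.02,0,0,0,0,0.02]}}

```text
clock: 25.37
position: [0.5718, -0.0528, 0.2098]
tool_rot: [2.405, 2.019, -0.0]
ft_force: [-0.1, 1.2, -1.0]
gripper_width: 0.0249
```

```bash
python3 -c "
from h import *
s,R=st(); print(R.T@(np.array([.575,-.05,.022])-s['position']))"
```

```text
t 25.37 p [ 0.5718 -0.0528  0.2098] x [ 0.173  0.985 -0.001] y [ 0.985 -0.173  0.001] z [ 0.    -0.001 -1.   ] w 0.0249 F [-0.1  1.2 -1. ] q [-0.09  0.34  0.12  1.76 -0.05  1.04 -0.12]
[0.00338326 0.00254072 0.1878405 ]
```

{"op": "jog_arm", "data": {"commands": [0.0034,0.0125,0.02,0,0.02,0,0,0.03,0,0.02,0,0,0.035,0,0.02,0,0,0.035,0,0.02,0,0,0.03,0,0.02,0,0,0.02,0,0.02,0,0,0.012,0,0.02,0,0,0.005,0,0.02,0,0,0,0,0.02,0,0,0,0,0.02]}}

```text
clock: 26.2
position: [0.5853, -0.0481, 0.0235]
tool_rot: [2.4, 2.026, 0.002]
ft_force: [-0.0, 0.5, -0.9]
gripper_width: 0.0247
```

{"op": "jog_arm", "data": {"commands": [0,0,0,0,0.036,0,0,0,0,0.04,0,0,0,0,0.04,0,0,-0.015,0,0.04,0,0,-0.035,0,0.04,0,0,-0.04,0,0.045,0,0,-0.04,0,0.05,0,0,-0.04,0,0.05,0.02,-0.01,-0.02,0,0.05,0.03,-0.02,0,0,0.05]}}

```text
clock: 27.03
position: [0.5673, 0.0024, 0.2188]
tool_rot: [2.401, 2.013, 0.013]
ft_force: [1.9, 1.1, -0.3]
gripper_width: 0.0498
```

{"op": "jog_arm", "data": {"commands": [0.038,-0.02,0,0,0.05,0.038,-0.02,0,0,0.05,0.038,-0.02,0,0,0.05,0.038,-0.018,0,0,0.05,0.038,-0.01,0,0,0.05,0.038,0,0,0,0.05,0.038,0,0,0,0.05,0.034,0,0,0,0.05,0.02,0,0,0,0.05,0,0,0,0,0.05]}}

```text
clock: 27.87
position: [0.5305, 0.338, 0.2124]
tool_rot: [-2.393, -2.032, -0.003]
ft_force: [-0.8, 0.9, 0.4]
gripper_width: 0.0499
```

Run:
```python
from tub import *
s,R=st(); print("to coup1",R.T@(np.array([.5213,.3196,.029])-s['position']))
tub((.604,-.029),'tb')
```

```text
t 27.87 p [0.5305 0.338  0.2124] x [0.162 0.987 0.003] y [ 0.987 -0.162 -0.001] z [-0.     0.003 -1.   ] w 0.0499 F [-0.8  0.9  0.4] q [-0.62  0.43 -0.03  1.61  0.01  1.1  -0.82]
to coup1 [-0.02020458 -0.00599643  0.18335325]
t 27.87 p [0.5305 0.338  0.2124] x [0.162 0.987 0.003] y [ 0.987 -0.162 -0.001] z [-0.     0.003 -1.   ] w 0.0499 F [-0.8  0.9  0.4] q [-0.62  0.43 -0.03  1.61  0.01  1.1  -0.82]
side 62 [ 0.657 -0.033  0.022] [0.025 0.027 0.016] maxz 0.028 bgr [159 181 190]
side 49 [ 0.585 -0.046  0.023] [0.026 0.024 0.016] maxz 0.029 bgr [175 198 206]
scene 42 [ 0.655 -0.028  0.021] [0.029 0.026 0.015] maxz 0.027 bgr [165 186 193]
scene 50 [ 0.583 -0.043  0.021] [0.028 0.028 0.014] maxz 0.026 bgr [160 180 187]
```

{"op": "jog_arm", "data": {"commands": [-0.01,-0.003,0,0,0.05,-0.01,-0.003,0.02,0,0.05,0,0,0.035,0,0.05,0,0,0.035,0,0.05,0,0,0.035,0,0.05,0,0,0.03,0,0.05,0,0,0.02,0,0.05,0,0,0.006,0,0.05,0,0,0,0,0.05,0,0,0,0,0.05]}}

```text
clock: 28.85
position: [0.5231, 0.3125, 0.0325]
tool_rot: [2.402, 2.024, 0.002]
ft_force: [0.7, 0.1, 0.1]
gripper_width: 0.0498
```

{"op": "jog_arm", "data": {"commands": [0,0,0,0,0.02,0,0,0,0,0.02,0,0,0,0,0.02,0,0,0,0,0.02,0,0,0,0,0.02]}}

```text
clock: 29.27
position: [0.5234, 0.3138, 0.0335]
tool_rot: [2.401, 2.026, 0.004]
ft_force: [-1.2, -2.1, 8.2]
gripper_width: 0.0244
```

{"op": "jog_arm", "data": {"commands": [0,0,-0.01,0,0.02,0,0,-0.03,0,0.02,0,0,-0.04,0,0.02,0,0,-0.04,0,0.02,0,0,-0.04,0,0.02,-0.02,0,-0.02,0,0.02,-0.035,0,0,0,0.02,-0.035,0,0,0,0.02,-0.035,0,0,0,0.02,-0.035,0,0,0,0.02]}}

```text
clock: 30.1
position: [0.4951, 0.1542, 0.2128]
tool_rot: [2.4, 2.026, 0.003]
ft_force: [0.8, -0.2, -0.5]
gripper_width: 0.0241
```

{"op": "jog_arm", "data": {"commands": [-0.035,0.015,0,0,0.02,-0.035,0.025,0,0,0.02,-0.035,0.025,0,0,0.02,-0.035,0.025,0,0,0.02,0,0,0,0,0.02,0,0,0,0,0.02]}}

```text
clock: 30.6
position: [0.5595, 0.0029, 0.2123]
tool_rot: [2.405, 2.018, 0.001]
ft_force: [-0.5, 0.9, -1.5]
gripper_width: 0.024
```

```bash
python3 -c "
from h import *
s,R=st(); print(R.T@(np.array([.585,-.003,.022])-s['position']))"
```

```text
t 30.6 p [0.5595 0.0029 0.2123] x [ 0.174  0.985 -0.   ] y [ 0.985 -0.174  0.002] z [ 0.001 -0.001 -1.   ] w 0.024 F [-0.5  0.9 -1.5] q [-0.18  0.32  0.11  1.79 -0.04  1.04 -0.23]
[-0.00134966  0.02580963  0.19038673]
```

{"op": "jog_arm", "data": {"commands": [-0.01,0.026,0.02,0,0.02,0,0,0.03,0,0.02,0,0,0.035,0,0.02,0,0,0.035,0,0.02,0,0,0.03,0,0.02,0,0,0.02,0,0.02,0,0,0.012,0,0.02,0,0,0.005,0,0.02,0,0,0,0,0.02,0,0,0,0,0.02]}}

```text
clock: 31.43
position: [0.5837, -0.0077, 0.0256]
tool_rot: [2.4, 2.026, 0.002]
ft_force: [0.3, 0.2, 0.2]
gripper_width: 0.0238
```

{"op": "jog_arm", "data": {"commands": [0,0,0,0,0.036,0,0,0,0,0.04,0,0,0,0,0.04,0,0,-0.015,0,0.04,0,0,-0.035,0,0.04,0,0,-0.04,0,0.045,0,0,-0.04,0,0.05,0,0,-0.04,0,0.05,0,0,-0.01,0.06,0.05,0,0,0,0.12,0.05]}}

```text
clock: 32.27
position: [0.5853, -0.0083, 0.2098]
tool_rot: [2.572, 1.797, 0.012]
ft_force: [-0.2, -0.2, -0.5]
gripper_width: 0.0502
```

{"op": "jog_arm", "data": {"commands": [0,0,0,0.12,0.05,0,0,0,0.12,0.05,0,0,0,0.12,0.05,0,0,0,0.12,0.05,0,0,0,0.12,0.05,0,0,0,0.12,0.05,0,0,0,0.12,0.05,0,0,0,0.12,0.05,0,0,0,0.12,0.05,0,0,0,0.12,0.05]}}

```text
clock: 33.1
position: [0.5829, -0.0081, 0.205]
tool_rot: [-3.141, -0.025, -0.002]
ft_force: [0.7, -0.6, -1.0]
gripper_width: 0.0498
```

{"op": "jog_arm", "data": {"commands": [0,0,0,0.02,0.05,-0.03,0.02,0,0,0.05,-0.03,0.03,0,0,0.05,-0.03,0.035,0,0,0.05,-0.03,0.035,0,0,0.05,-0.03,0.025,0,0,0.05,0,0.01,0,0,0.05,0,0,0,0,0.05,0,0,0,0,0.05]}}

```text
clock: 33.85
position: [0.4398, -0.1564, 0.2049]
tool_rot: [-3.141, -0.004, -0.003]
ft_force: [0.3, 0.6, -0.0]
gripper_width: 0.0501
```

Run:
```python
from tub import *
tub((.604,-.029),'tc'); s,R=st()
for t in("tcwrist","tcside","tcscene"):
    i,d,m=load(t); X=cloud(d,m); x,y,Z=X[...,0],X[...,1],X[...,2]
    g=(abs(x-.43)<.06)&(abs(y+.17)<.04)&(Z>.033)&(Z<.05)&(i.max(-1)<90)
    if g.sum()>10: r=cv2.minAreaRect(X[g][:,:2].astype(np.float32)); print(t,"handle",g.sum(),np.round(r[0],4),np.round(r[1],3),round(r[2],1),"maxz",Z[g].max(),"delta",np.round(R.T@(np.array([*r[0],.019])-s["position"]),4))
```

```text
t 33.85 p [ 0.4398 -0.1564  0.2049] x [1.    0.003 0.002] y [ 0.003 -1.    -0.   ] z [ 0.002  0.    -1.   ] w 0.0501 F [ 0.3  0.6 -0. ] q [-0.19  0.17  0.49  2.03 -0.1   0.97 -1.22]
side 113 [ 0.584 -0.022  0.022] [0.027 0.069 0.016] maxz 0.028 bgr [171 194 202]
side 59 [ 0.656 -0.033  0.022] [0.026 0.027 0.015] maxz 0.027 bgr [165 187 196]
scene 43 [ 0.655 -0.028  0.021] [0.027 0.026 0.014] maxz 0.026 bgr [154 175 182]
scene 60 [ 0.582 -0.038  0.021] [0.026 0.054 0.015] maxz 0.028 bgr [154 175 182]
wrist 727 [ 0.583 -0.004  0.022] [0.024 0.028 0.015] maxz 0.027 bgr [171 187 195]
wrist 621 [ 0.582 -0.048  0.022] [0.021 0.028 0.015] maxz 0.027 bgr [174 189 198]
t 34.0 p [ 0.4403 -0.155   0.2043] x [1.    0.005 0.   ] y [ 0.005 -1.    -0.   ] z [ 0.  0. -1.] w 0.0502 F [ 0.1 -0.3 -0.3] q [-0.2   0.17  0.49  2.02 -0.1   0.97 -1.22]
tcwrist handle 502 [ 0.4322 -0.1703] [0.012 0.049] 88.7 maxz 0.04655255039690595 delta [-0.0082  0.0152  0.1853]
tcside handle 84 [ 0.43   -0.1728] [0.011 0.046] 86.0 maxz 0.0471360114978859 delta [-0.0104  0.0178  0.1853]
tcscene handle 56 [ 0.4306 -0.1682] [0.013 0.049] 83.9 maxz 0.04579372994705675 delta [-0.0098  0.0131  0.1853]
```

View pics/tc.png

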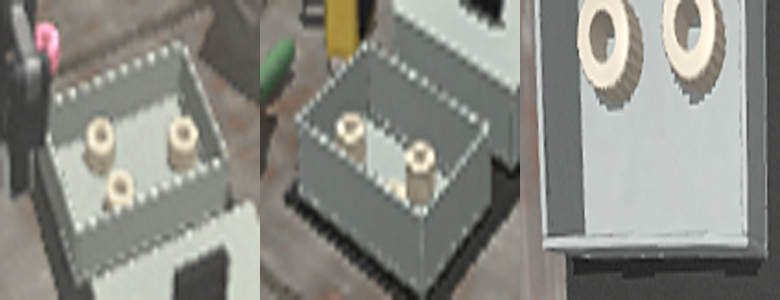

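All three couplings stand in tub a (left panel: (100,145), (120,190), (183,140)). Next: pick up lid a.

{"op": "jog_arm", "data": {"commands": [-0.009,0.0155,0.02,0.028,0.05,0,0,0.03,0,0.05,0,0,0.035,0,0.05,0,0,0.035,0,0.05,0,0,0.03,0,0.05,0,0,0.02,0,0.05,0,0,0.01,0,0.05,0,0,0.004,0,0.05,0,0,0,0,0.05,0,0,0,0,0.005], "squeeze": 60}}

```text
clock: 34.83
position: [0.4313, -0.1717, 0.021]
tool_rot: [3.141, -0.04, 0.002]
ft_force: [0.1, 0.4, -0.3]
gripper_width: 0.0396
```

{"op": "jog_arm", "data": {"commands": [0,0,0,0,0.005,0,0,0,0,0.005,0,0,0,0,0.005,0,0,0,0,0.005,0,0,-0.01,0,0.005,0,0,-0.03,0,0.005,0,0,-0.04,0,0.005,0,0,-0.04,0,0.005,0,0,0,0,0.005]}}

```text
clock: 35.58
position: [0.4338, -0.1735, 0.1474]
tool_rot: [3.14, -0.043, 0.017]
ft_force: [1.1, -0.3, -1.0]
gripper_width: 0.011
```

{"op": "jog_arm", "data": {"commands": [0,-0.025,0,0,0.005,0,-0.03,0,0,0.005,0.01,-0.03,0,0,0.005,0.03,-0.03,0,0,0.005,0.03,-0.025,0,0,0.005,0.03,0,0,0,0.005,0.03,0,0,0,0.005,0.03,0,0,0,0.005,0,0,0,0,0.005,0,0,0,0,0.005]}}

```text
clock: 36.42
position: [0.5942, -0.0366, 0.1406]
tool_rot: [3.14, -0.041, 0.0]
ft_force: [-1.2, -0.2, -1.6]
gripper_width: 0.0107
```

Run:
```python
from h import *
s,R=st()
print("to seat", R.T@(np.array([.606,-.0277,.058])-s["position"]))
# rim fit + lid fit
for t in("side","scene","wrist"):
    i,d,m=snap(t,"ld"+t); X=cloud(d,m); x,y,Z=X[...,0],X[...,1],X[...,2]
    g=(abs(x-.604)<.1)&(abs(y+.029)<.07)&(abs(Z-.045)<.003)
    if g.sum()>20: r=cv2.minAreaRect(X[g][:,:2].astype(np.float32)); print(t,"rim",g.sum(),np.round(r[0],4),np.round(r[1],3),round(r[2],1))
    p=s["position"]; h=p[2]-.058+.048
    g=(abs(x-p[0])<.1)&(abs(y-p[1])<.07)&(abs(Z-h)<.006)
    if g.sum()>20: r=cv2.minAreaRect(X[g][:,:2].astype(np.float32)); print(t,"lid",g.sum(),np.round(r[0],4),np.round(r[1],3),round(r[2],1),"rel tcp",np.round(np.array(r[0])-p[:2],4), "zmed",np.median(Z[g])-h)
```

```text
t 36.42 p [ 0.5942 -0.0366  0.1406] x [ 1.    -0.026  0.   ] y [-0.026 -1.     0.001] z [ 0.    -0.001 -1.   ] w 0.0107 F [-1.2 -0.2 -1.6] q [-0.33  0.47  0.42  1.79 -0.24  0.93 -1.4 ]
to seat [ 0.01159351 -0.00926535  0.08258567]
side rim 93 [ 0.6055 -0.0295] [0.104 0.154] 89.1
side lid 1023 [ 0.5948 -0.0375] [0.109 0.158] 89.0 rel tcp [ 0.0006 -0.0009] zmed -0.00277017757096365
scene rim 112 [ 0.6035 -0.0285] [0.106 0.155] 88.9
scene lid 606 [ 0.5917 -0.0379] [0.11  0.158] 88.7 rel tcp [-0.0025 -0.0013] zmed -0.003595931951410114
wrist rim 702 [ 0.6796 -0.0303] [0.101 0.003] 88.8
wrist lid 40291 [ 0.6008 -0.0376] [0.107 0.14 ] 88.5 rel tcp [ 0.0066 -0.001 ] zmed -0.003009989311773098
```

{"op": "jog_arm", "data": {"commands": [0.006,-0.005,0,0,0.005,0.005,-0.004,0.01,0,0.005,0,0,0.02,0,0.005,0,0,0.02,0,0.005,0,0,0.01,0,0.005,0,0,0,0,0.005,0,0,0,0,0.005]}}

```text
clock: 37.15
position: [0.6045, -0.0276, 0.0799]
tool_rot: [3.141, -0.041, -0.002]
ft_force: [-1.2, 0.7, -1.4]
gripper_width: 0.0111
```

Run:
```python
from h import *
s,R=st()
print("tcp err", R.T@(np.array([.605,-.0277,.061])-s["position"]))
```

```text
t 37.15 p [ 0.6045 -0.0276  0.0799] x [ 1.    -0.026 -0.001] y [-0.026 -1.     0.   ] z [-0.001 -0.    -1.   ] w 0.0111 F [-1.2  0.7 -1.4] q [-0.32  0.57  0.39  1.81 -0.28  0.82 -1.38]
tcp err [5.18228782e-04 8.52153197e-05 1.88762945e-02]
```

{"op": "jog_arm", "data": {"commands": [0,0,0.006,0,0.005,0,0,0.006,0,0.005,0,0,0.005,0,0.005,0,0,0.003,0,0.005,0,0,0,0,0.005,0,0,0,0,0.005]}}

```text
clock: 37.65
position: [0.6049, -0.0277, 0.0606]
tool_rot: [-3.141, 0.041, -0.001]
ft_force: [-2.2, 0.0, 2.7]
gripper_width: 0.0105
```

{"op": "jog_arm", "data": {"commands": [0,0,0,0,0.02,0,0,0,0,0.04,0,0,0,0,0.05,0,0,-0.01,0,0.05,0,0,-0.03,0,0.05,0,0,-0.04,0,0.05,0,0,-0.04,0,0.05,-0.02,0,-0.04,0,0.05,-0.02,0,0,0,0.05,0,0,0,0,0.05]}}

```text
clock: 38.48
position: [0.5648, -0.0274, 0.2209]
tool_rot: [-3.14, 0.043, -0.006]
ft_force: [-0.7, -0.7, -1.2]
gripper_width: 0.0501
```

Run:
```python
from h import *
s,R=st()
for t in("side","scene"):
    i,d,m=snap(t,"fin"+t); X=cloud(d,m); x,y,Z=X[...,0],X[...,1],X[...,2]
    for c in((.604,-.029),(.602,-.171),(.590,-.297)):
        g=(abs(x-c[0])<.1)&(abs(y-c[1])<.062)&(abs(Z-.048)<.005)
        p=X[g]; r=cv2.minAreaRect(p[:,:2].astype(np.float32)); A=np.c_[p[:,:2],np.ones(len(p))]; q=np.linalg.lstsq(A,p[:,2],rcond=None)[0]
        print(t,"lid",g.sum(),np.round(r[0],3),np.round(r[1],3),round(r[2],1),"z",np.round(np.median(p[:,2]),4),"tilt deg",np.round(np.degrees(q[:2]),2))
    g=(x>.33)&(x<.46)&(y>-.15)&(y<.19)&(Z>.010)&(Z<.021)
    n,l,sx,c=cv2.connectedComponentsWithStats(g.astype(np.uint8)); k=1+np.argmax(sx[1:,4]); r=cv2.minAreaRect(X[l==k][:,:2].astype(np.float32)); print("bar",np.round(r[0],3),np.round(r[1],3),np.round(np.median(Z[l==k]),4))
    g=(x>.45)&(x<.57)&(y>.2)&(y<.34)&(Z>.005)&(Z<.1); print("tray",np.median(Z[g]),"max",Z[g].max())
    g=(x>.55)&(x<.64)&(y>.15)&(y<.26)&(Z>.19)&(Z<.24); print("pawl high pts",g.sum())
a=cv2.imread("pics/finscene.png"); b=cv2.imread("pics/finside.png")
cv2.imwrite("pics/fin.png",np.hstack([cv2.resize(a[140:340,100:366],(400,300)),cv2.resize(b[110:350,140:400],(400,300))]))
```

```text
t 38.48 p [ 0.5648 -0.0274  0.2209] x [ 1.    -0.027  0.003] y [-0.027 -1.    -0.001] z [ 0.004  0.001 -1.   ] w 0.0501 F [-0.7 -0.7 -1.2] q [-0.4   0.33  0.46  1.78 -0.17  1.06 -1.47]
side lid 1016 [ 0.605 -0.029] [0.11  0.156] 88.3 z 0.0478 tilt deg [-0.08  0.07]
side lid 1341 [ 0.604 -0.172] [0.11  0.156] 88.8 z 0.0477 tilt deg [-0.02  0.2 ]
side lid 1765 [ 0.59  -0.297] [0.109 0.156] 87.1 z 0.0472 tilt deg [-0.05  0.53]
bar [0.386 0.035] [0.266 0.016] 0.0151
tray 0.01773425848692789 max 0.029879620106105752
pawl high pts 14
scene lid 641 [ 0.605 -0.028] [0.111 0.159] 88.9 z 0.047 tilt deg [0.01 0.01]
scene lid 499 [ 0.604 -0.171] [0.111 0.163] 88.9 z 0.047 tilt deg [-0.02 -0.18]
scene lid 415 [ 0.59  -0.297] [0.11  0.158] 86.5 z 0.047 tilt deg [ 0.   -0.12]
bar [0.384 0.035] [0.26 0.02] 0.0144
tray 0.017280784331729495 max 0.029072304991326337
pawl high pts 34
```

View pics/fin.png

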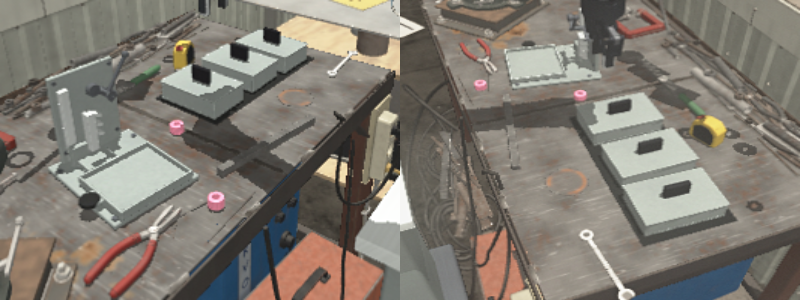

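The final view shows all lids seated, the tray down and empty (left (140,180)), the bar flat (265,145), and the pliers and spanner in place. Hand in.

```bash
python3 -c "
from rig import env
print(env.job_done())"
```

```text
the job is handed in; nothing more can be done
None
```

The job is done and handed in at about 38.5 s on the robot's clock; the hand-in reported no verdict.

- **Pawl and tray:** I lifted the pawl's tail with the bar's end until it tumbled over. After laying the bar down, I pushed the tray to its stop by the pad; it stopped at 28 mm with 23 N on it.
- **Couplings:** The tray held two couplings. The first tub I opened (a) already held the matching one, so lids b and c were never taken off. I put both couplings in tub a and put its lid back.

**Last checks, from both fixed cameras:**
- **Lids:** all three lie flat at 47–48 mm, with tilt under 0.6° (limit 4°). Lid a is centred on its rim to about 1 mm.
- **Lift:** the tray floor is at about 18 mm and empty. The pawl's tail was still up at about 0.2 m.
- **Bar:** flat on the bench, with its top at about 15 mm.
- **Tub a:** just before I put the lid back, all three couplings stood on its floor.
- **Left alone:** the pliers, spanner and pink look-alikes appear untouched in the last picture. I judged that by eye and did not measure it.

No check failed. I did not notice the grip slackening or the bar being knocked.

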